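# Eject the tube block from its sloping cooling well

### The job

The blue tube block is sunk in the sloping white well and cannot be gripped from above. With the orange-handled ejector tool, push the block up from below through the access hole under the well until it clicks and stays up, and stand the tool upright on the bench again clear of the stand and the tray. Then lift the block out and set it down gently and upright in the white tray, without disturbing the cup, bottles and timer.

Things in the scene. Friction and masses are not known exactly. Their poses are not given: they have to be found in the camera images.
- well: Sloping white well, fixed to the stand, leaning 30 deg to the left. Origin: centre of the 20 mm access hole on the underside of its floor, 95 mm above the bench. z: well axis (up and left); y: level, away from the robot; x: up the slope. Outside 84 (x) x 64 (y) mm; floor z = 0 to 6 mm; pocket 66.4 x 46.4 mm, open at the top, z = 64 mm. The +y and -y sides underneath are open.
- stand: Grey stand of the well, fixed to the bench, axes level (y as the well's), origin on the bench below the hole. Base plate 5 mm thick, x = -56 to 120, y = +-42 mm. Leg plates, 60 mm wide: one upright at x = -37 to -31 mm; one along the well's z, at x = 42 to 48 mm in the well's frame.
- click_height (a point): Centre of the pocket at the height of two brass spring bars (52 mm above the well's origin) in its +y and -y walls; same axes as the well. They grip the block's flanks: pushing it up takes 2 to 5 N. Once it has risen about 38 mm they snap into a groove near its foot and hold it up by themselves (it may settle 4 mm lower); pushing on past that takes 7 to 13 N and is harmless.
- block_mid (a point): Centre of the blue plastic tube block, 64 (x) x 44 (y) x 56 (z) mm, 0.15 kg, six blind 11 mm tube holes in its top, z upright. It starts in the well, axes as the well's, top 2 mm below the rim, this point 34 mm above the well's origin. Clicked up it stands 32 to 36 mm out: grip it there across y (44 mm); pulling it free along the well's axis takes 5 to 13 N.
- ejector_grip (a point): Grip of the loose ejector tool, in its upright orange handle, 165 mm above the underside of its steel foot; 0.18 kg. Handle 22 (x) x 16 (y) mm, 8 to 186 mm above the underside; grip it across y, high up. z: up; y: along the foot, from handle to pin. Foot 44 (x) x 108 (y) x 8 mm, from 20 mm behind (-y) to 88 mm ahead of the handle's axis.
- ejector_tip (a point): Top of the ejector tool's upright steel pin, 10 mm diameter with a rubber end (14 mm collar in its lowest 4 mm). The pin is parallel to the handle, 72 mm from its axis along the tool's +y; its top is 62 mm above the foot's underside, 54 mm above its upper face. Axes as ejector_grip.
- ejector: The ejector tool as a whole. Origin on the underside of the foot, below the pin.
- tube_block: The blue tube block as a whole. Origin: centre of its underside; z its upright axis.
- tray: Shallow white tray, fixed to the bench, 150 x 150 mm, rim 14 mm high, walls and floor 4 mm thick. Origin: centre of its underside, on the bench.
- cup: Bystander: sample cup with blue lid, 58 mm diameter, 70 mm high, beyond the stand. Origin under its centre.
- red_bottle: Bystander: small dropper bottle with red cap, 25 mm wide, 74 mm high. Origin under its centre.
- yellow_bottle: Bystander: small dropper bottle with yellow cap, 25 mm wide, 74 mm high. Origin under its centre.
- timer: Bystander: lab timer lying flat, nearer the robot than the stand, 66 x 64 x 19 mm. Origin under its centre.
Mind the look-alikes: they are no part of the job. Of the things that look like the tube_block, the middle-sized one is meant.

How it is judged:
On the way, in this order (a step that is already met when the one before it is completed fails the run):
1. the ejector's pin, up through the access hole, pushes the block at least 25 mm up out of its seat (z of block_mid in the frame of well above 0.059 m and z of ejector_tip in the frame of well above 0.028 m and x of ejector_tip in the frame of well between -0.012 and 0.012 m and y of ejector_tip in the frame of well between -0.012 and 0.012 m and contact force between ejector and tube_block above 0.3 N), for 0.1 s.
2. the tool stands upright on the bench, let go, while the block stays up in the well (angle between ejector_grip's own z axis and vertical below 0.1 rad and height (world z) of ejector_tip below 0.066 m and contact force between the fingers and ejector below 0.1 N and z of block_mid in the frame of well above 0.059 m and angle between the z axis of tube_block and the z axis of well, either way round below 0.15 rad), for 0.2 s.
At the end, for the whole second after the job is handed in: The tube block stands upright (within 0.1 rad) on the floor of the tray, its centre within 50 mm of the tray's centre along each side, at rest; the ejector tool stands upright (within 0.1 rad) on its foot on the bench, at rest, touching neither tray nor block (angle between each of block_mid, ejector_grip's own z axis and vertical below 0.1 rad and height (world z) of block_mid between 0.027 and 0.037 m and x of block_mid in the frame of tray between -0.05 and 0.05 m and y of block_mid in the frame of tray between -0.05 and 0.05 m and linear speed of each of tube_block, ejector below 0.02 m/s and height (world z) of ejector_tip between 0.058 and 0.066 m and contact force between ejector and tray below 0.1 N and contact force between ejector and tube_block below 0.1 N).
It fails at once if the cup, a bottle or the timer is moved by more than 30 mm (distance of any of cup, red_bottle, yellow_bottle, timer from where it was at the start of the episode above 0.03 m).
It fails at once if the block is dropped or thrown into the tray (meets it at over 0.25 m/s) (contact force between tube_block and tray above 0.5 N and linear speed of tube_block above 0.25 m/s).
It also fails if it takes over 64 s, if anything falls off the work surface, if the arm or the gripper's body presses on something with over 40 N, if the wrist force passes 120 N, or if a joint passes its speed limit or range.

### The arm

A 7-joint arm with a two-finger parallel gripper is mounted at the origin on a cart in front of the work surface, level with it; the furniture and walls round the work are solid. World frame = base frame: x ahead of the robot, y to its left, z up, the work surface at z = 0. Lengths are in m, angles in rad, forces in N, time in s.
With the tool pointing down it reaches from about 0.425 to 1.025 m from the base axis. Payload 9.4 kg.
Tool frame: the origin (TCP) lies midway between the tips of the shut fingers; the grasp point (between the pads) lies 19 mm behind it; z points along the fingers, y is the direction in which the jaws open and shut (so a half turn about z gives the same grasp; the last joint's range is limited). The gripper opens to 85 mm and grips with 20 to 120 N. Pads are 22 mm wide; open, the fingers measure 114 mm over their backs; the gripper's body (76 mm by 85 mm) begins 54 mm behind the grasp point. The pads swing forward as they close: fully open they stand 13 mm farther back than shut.
Start: joints at [-1.249, 0.599, -0.003, 1.599, 0.002, 0.943, -0.08], TCP at [0.282, 0.668, 0.231] pointing down, gripper open.
Joint ranges: [-2.57, 2.57], [-0.35, 1.97], [-1.29, 1.29], [0.11, 2.56], [-1.05, 4.19], [0.11, 1.86], [-2.63, 2.63]. Speed limits (rad/s): [2.22, 2.22, 3.01, 3.01, 3.14, 3.14, 3.14].

### API

Orientations are given as a unit quaternion [w, x, y, z].
In Python, from station import state, get_image, finish_job gives the robot as it stands.
- The arm moves only by the tool jog_arm, never from a script. Its argument "motion" is a list of rows, each an object with "dp": the shift along the tool's x, y, z in mm, a list of three; "rotation": the turn, a rotation vector about the tool's x, y, z in degrees, a list of three; "claw": the finger opening in mm, from 0 to 85.4. In form: [{"dp": [x, y, z], "rotation": [rx, ry, rz], "claw": claw}, ...]. A call has 1 to 20 rows; each row shifts and turns the commanded pose from where the row before left it, along the tool's axes as they then stand; what a row does not reach is not made up. A row lasts 1/12 s, in which the tool goes at most 41.7 mm and 7.16 degrees, less where a joint would pass 70% of its speed; a pose out of reach is approached as far as the arm can. A call is refused whole if a number of a shift passes 41.7 or a number of a turn 7.16, either way. A call with a gripper value outside its range is refused whole. The fingers move at their own pace and stop on an object; "force" is the grip in N (left out, the last holds). Time passes only in rows, so rows that do not move let the fingers close. It gives the time, the measured TCP pose, the force and the opening at its end, in the units of the state.
- state(): the state, without advancing time (a new reading comes with each control period).
- get_image(name): name is "side" or "top"; returns a dict with "img" (480x640x3 uint8, blue, green, red), "range_z" (480x640 float32, m along the optical axis (not along the pixel's ray), 0 where there is no reading), "intrinsics" (3x3 intrinsics, pixels), "dist" ([k1, k2, p1, p2, k3] as OpenCV has them; the pictures are not rectified), "origin" and "attitude" of the camera in the world. Camera axes: x right, y down, z forward; pixel columns grow to the right and rows downward; lengths in m; the calibration is good to about 2 mm. A picture is of the moment at which its call begins.
- finish_job(): hands the job in, once; it reports no verdict.
The state is a dict: "time_s": time; "qpos": joint angles; "dq": joint speeds; "tau": joint torques, N m; "tool_pos": TCP position; "orientation": TCP orientation; "force": force on the tool from outside, world axes, zero at the start; "ft_torque": the same for the moment, N m; "grip_width": opening from 0.0 (shut) to 1.0 (fully open).
Only numpy, scipy, OpenCV 4.12 (cv2) and the standard library are available. Lean on these libraries where they do the work, as an engineer would, in place of code of your own. Each camera call takes 0.05 s, during which the arm holds its last target.

## Working session

There is one attempt and no reset: what is moved stays moved. The work goes in short steps, Python scripts to look and compute and a tool call to move; the robot and the scene stay as the last step left them, time stands still between calls to the robot, and variables do not carry over. Pictures are saved under pics/ and viewed, and the job is handed in when it is done.

Besides the shell and the picture viewer there is one more tool, called after "Emit:" as name(argument=value, ...) on one line, values as JSON. jog_arm: Moves the arm, as the interface text tells. Its arguments: {"type":"object","properties":{"motion":{"type":"array"},"force":{"type":"number"}},"required":["motion"]}

```bash
ls; mkdir -p pics
cat > h.py <<'E'
import numpy as np, cv2
from station import state,get_image,finish_job
from scipy.spatial.transform import Rotation as R
def q2R(q): return R.from_quat([q[1],q[2],q[3],q[0]]).as_matrix()
def cloud(d):
    z=d['range_z'];K=np.array(d['intrinsics'],float);h,w=z.shape
    u,v=np.meshgrid(np.arange(w),np.arange(h))
    p=cv2.undistortPoints(np.stack([u,v],-1).reshape(-1,1,2).astype(np.float64),K,np.array(d['dist'],float)).reshape(h,w,2)
    P=np.dstack([p[...,0]*z,p[...,1]*z,z])
    A=np.array(d['attitude'],float); Rm=q2R(A) if A.size==4 else A.reshape(3,3)
    W=P@Rm.T+np.array(d['origin']); W[z==0]=np.nan
    return W
def ray(d,u,v,h):
    K=np.array(d['intrinsics'],float)
    p=cv2.undistortPoints(np.array([[[u,v]]],float),K,np.array(d['dist'],float)).reshape(2)
    A=np.array(d['attitude'],float); Rm=q2R(A) if A.size==4 else A.reshape(3,3)
    r=Rm@np.array([p[0],p[1],1]);o=np.array(d['origin']);return o+r*(h-o[2])/r[2]
E
python3 - <<'E'
from h import *
import pickle
s=state();print({k:np.round(v,3) for k,v in s.items()})
for n in('side','top'):
    d=get_image(n);pickle.dump(d,open(n+'0.pkl','wb'));cv2.imwrite(f'pics/{n}0.png',d['img']);print(n,d['origin'],d['attitude'],d['intrinsics'],d['dist'],(d['range_z']>0).mean())
E
```

```text
pics
{'time_s': np.float64(0.0), 'qpos': array([-1.249,  0.6  , -0.003,  1.6  ,  0.002,  0.943, -0.08 ]), 'dq': array([ 0.   , -0.001, -0.001,  0.001, -0.001,  0.   ,  0.001]), 'tau': array([ 2.0000e-03, -7.7645e+01,  1.5650e+00, -2.5804e+01,  1.2000e-02,
        9.0000e-03, -0.0000e+00]), 'tool_pos': array([0.281, 0.668, 0.23 ]), 'orientation': array([-0.   ,  0.198,  0.98 , -0.001]), 'force': array([-0.061,  0.735, -0.208]), 'ft_torque': array([0.021, 0.004, 0.026]), 'grip_width': np.float64(0.999)}
side [ 0.22733613 -0.74247152  0.86081166] [-0.40507797  0.8951915  -0.16536947  0.08483486] [[610.33154003   0.         317.86892357]
 [  0.         610.33154003 243.8248506 ]
 [  0.           0.           1.        ]] [-0.05789236  0.          0.          0.          0.        ] 0.9960970052083333
top [0.41813904 0.05095274 1.02246865] [ 0.06308848 -0.69434633  0.71506407 -0.05085661] [[473.66620504   0.         318.26852779]
 [  0.         473.66620504 236.54745967]
 [  0.           0.           1.        ]] [0.02197303 0.         0.         0.         0.        ] 0.996162109375
```

View pics/side0.png

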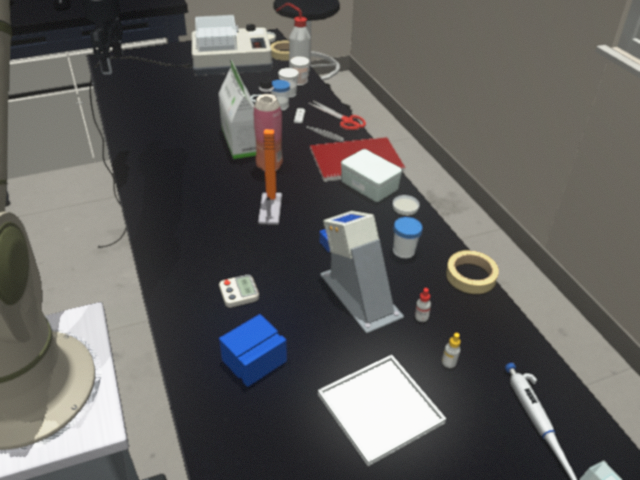

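View pics/top0.png

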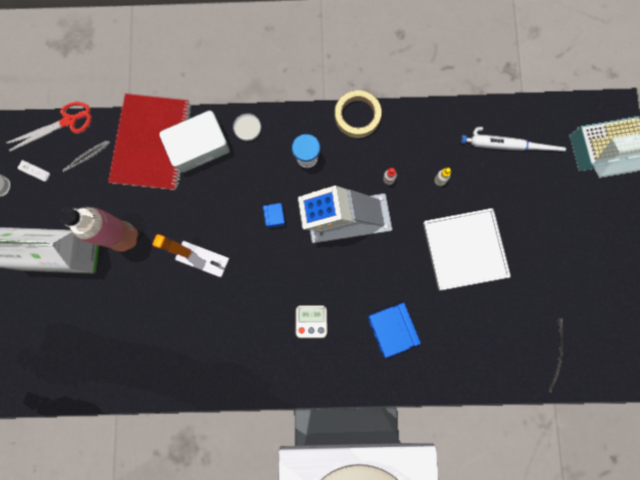

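Run:
```python
from h import *
import pickle
t=pickle.load(open('top0.pkl','rb'));s=pickle.load(open('side0.pkl','rb'))
a=cv2.resize(t['img'][170:260,270:420],None,fx=5,fy=5,interpolation=cv2.INTER_CUBIC)
b=cv2.resize(s['img'][195:335,310:420],None,fx=4,fy=4,interpolation=cv2.INTER_CUBIC)
cv2.imwrite('pics/a.png',a);cv2.imwrite('pics/b.png',b)
c=cv2.resize(t['img'][220:290,140:250],None,fx=6,fy=6,interpolation=cv2.INTER_CUBIC);cv2.imwrite('pics/c.png',c)
W=cloud(t)
for n,u,v in[('welltopblue',322,208),('rimR',341,205),('cup',306,142),('red',391,172),('yel',446,172),('timer',311,322),('tray',467,250),('handletop',160,241),('foot',220,270),('bench',270,300),('bluesmall',273,214),('bluebig',394,330),('bottle',110,230)]:
    print(n,np.round(W[v,u],3))
```

```text
welltopblue [0.614 0.056 0.152]
rimR [0.616 0.02  0.164]
cup [0.777 0.086 0.068]
red [ 0.704 -0.089  0.07 ]
yel [ 0.701 -0.203  0.069]
timer [0.402 0.086 0.014]
tray [ 0.545 -0.253  0.004]
handletop [0.555 0.348 0.185]
foot [0.517 0.279 0.012]
bench [ 0.45   0.174 -0.   ]
bluesmall [0.632 0.161 0.031]
bluebig [ 0.382 -0.08   0.059]
bottle [0.587 0.461 0.137]
```

View pics/a.png

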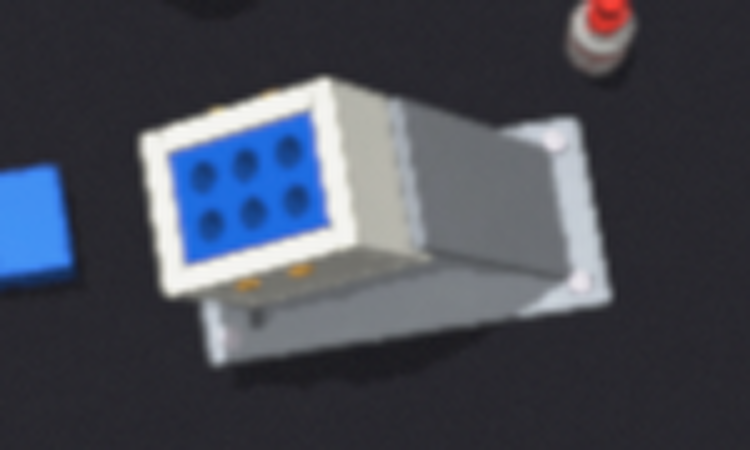

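View pics/b.png

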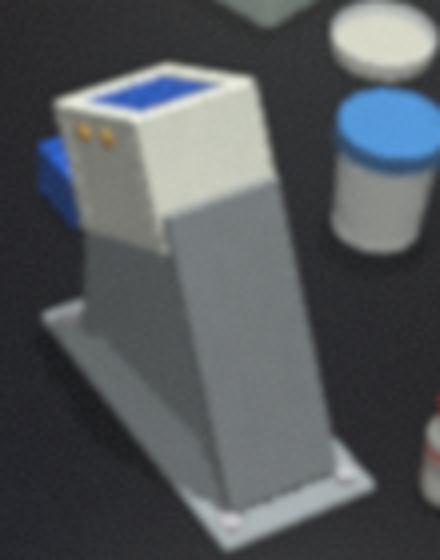

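View pics/c.png

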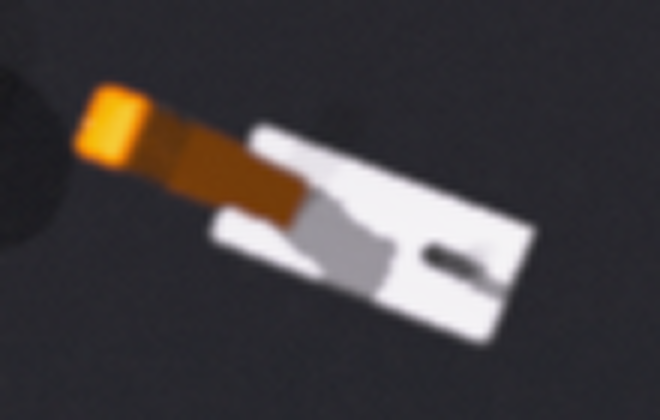

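Run:
```python
from h import *
import pickle
t=pickle.load(open('top0.pkl','rb'));s=pickle.load(open('side0.pkl','rb'))
f=lambda u,v,o,k:((u+.5)/k-.5+o[0],(v+.5)/k-.5+o[1])
A=lambda u,v,h:ray(t,*f(u,v,(270,170),5),h)
RT=A(326,77,.1714);RB=A(360,250,.1714);LT=A(140,133,.1294);LB=A(165,297,.1294)
P=np.array([RT,RB,LT,LB]);print(P.round(4))
print('rim c',P.mean(0).round(4),'w',np.linalg.norm(RT-RB),np.linalg.norm(LT-LB),'l',np.linalg.norm(RT-LT),np.linalg.norm(RB-LB))
for n,d in[('y',RT-RB),('y',LT-LB),('x',RT-LT),('x',RB-LB)]: print(n,np.degrees(np.arctan2(d[1],d[0])).round(2))
C=lambda u,v,h:ray(t,*f(u,v,(140,220),6),h)
c=[C(535,230,.008),C(488,343,.008),C(212,240,.008),C(257,124,.008)];print(np.round(c,4))
print('foot c',np.mean(c,0), np.linalg.norm(c[0]-c[1]),np.linalg.norm(c[2]-c[3]),np.linalg.norm(c[0]-c[3]),np.linalg.norm(c[1]-c[2]))
for d in(c[0]-c[3],c[1]-c[2]):print(np.degrees(np.arctan2(d[1],d[0])))
print('handle top',[C(u,v,.186).round(4) for u,v in((112,125),(107,85),(152,97),(77,152),(126,165))])
# depth cloud: well rim plane
W=cloud(t)
hsv=cv2.cvtColor(t['img'],cv2.COLOR_BGR2HSV)
# foot mask
for nm,im,roi in(('foot',t,(180,240,235,282)),):
    m=(hsv[...,1]<60)&(hsv[...,2]>150);mm=np.zeros_like(m);mm[roi[1]:roi[3],roi[0]:roi[2]]=1;m&=mm
    pts=np.argwhere(m)[:,::-1];w=np.array([ray(t,u,v,.008)[:2] for u,v in pts]);print(cv2.minAreaRect((w*1000).astype(np.float32)))
m=(hsv[...,1]>90)&(hsv[...,0]>5)&(hsv[...,0]<25)&(hsv[...,2]>200);mm=np.zeros_like(m);mm[230:255,145:172]=1;m&=mm
pts=np.argwhere(m)[:,::-1];w=np.array([ray(t,u,v,.186)[:2] for u,v in pts]);print('htop',cv2.minAreaRect((w*1000).astype(np.float32)),W[m].mean(0))
m=(hsv[...,1]<40)&(hsv[...,2]>200);mm=np.zeros_like(m);mm[190:310,410:530]=1;m&=mm
pts=np.argwhere(m)[:,::-1];w=np.array([ray(t,u,v,.014)[:2] for u,v in pts]);print('tray',cv2.minAreaRect((w*1000).astype(np.float32)))
# blue block top
m=(hsv[...,0]>100)&(hsv[...,0]<130)&(hsv[...,1]>120);mm=np.zeros_like(m);mm[185:230,295:345]=1;m&=mm
Q=W[m];c0=np.nanmean(Q,0);print('blue',c0,np.linalg.svd(Q-c0)[2][2])
```

```text
[[0.6526 0.0305 0.1714]
 [0.5869 0.0202 0.1714]
 [0.6442 0.1023 0.1294]
 [0.5793 0.094  0.1294]]
rim c [0.6157 0.0618 0.1504] w 0.0664322914640412 0.06539660907795211 l 0.08358644208031019 0.08525143185228433
y 8.88
y 7.24
x -83.32
x -84.08
[[0.5427 0.2609 0.008 ]
 [0.5026 0.2776 0.008 ]
 [0.5427 0.3774 0.008 ]
 [0.5845 0.362  0.008 ]]
foot c [0.543107   0.31950164 0.008     ] 0.04351365622125584 0.04459080113465738 0.1093692883353543 0.10756511694974838
-112.45190916460315
-111.89524909554943
handle top [array([0.5563, 0.3509, 0.186 ]), array([0.5685, 0.3527, 0.186 ]), array([0.5645, 0.3391, 0.186 ]), array([0.5485, 0.3611, 0.186 ]), array([0.5441, 0.3463, 0.186 ])]
((543.352783203125, 319.8070373535156), (108.06666564941406, 44.66749572753906), 67.4926528930664)
htop ((556.0505981445312, 350.9195861816406), (14.826605796813965, 20.72080421447754), 64.6673583984375) [nan nan nan]
tray ((547.5833129882812, -248.50918579101562), (148.85781860351562, 149.57643127441406), 9.018887519836426)Traceback (most recent call last):
  File "<stdin>", line 28, in <module>
    u, s, vh = gufunc(a, signature=signature)
               ~~~~~~^^^^^^^^^^^^^^^^^^^^^^^^
    raise LinAlgError("SVD did not converge")
numpy.linalg.LinAlgError: SVD did not converge
```

Run:
```python
from h import *
import pickle
t=pickle.load(open('top0.pkl','rb'));s=pickle.load(open('side0.pkl','rb'))
f=lambda u,v,o,k:((u+.5)/k-.5+o[0],(v+.5)/k-.5+o[1])
A=lambda u,v,h:ray(t,*f(u,v,(270,170),5),h)
B=lambda u,v,h:ray(s,*f(u,v,(310,195),4),h)
def ang(a,b): d=b-a;return np.degrees(np.arctan2(d[1],d[0])).round(2),np.linalg.norm(d).round(4)
l=A(212,366,.005);r=A(611,299,.005);q=A(578,117,.005);print('base top',l,r,q,ang(l,r),ang(r,q))
l2=B(42,316,.005);r2=B(228,549,.005);q2=B(376,484,.005);print('base side',l2,r2,q2,ang(l2,r2),ang(r2,q2))
LB=B(55,103,.1294);RB=B(135,122,.1714);RT=B(255,77,.1714);LT=B(170,62,.1294)
P=np.array([LB,RB,RT,LT]);print(P.round(4),P.mean(0),ang(LB,RB),ang(LT,RT),ang(RB,RT),ang(LB,LT))
W=cloud(t);m=np.zeros(W.shape[:2],bool);m[192:230,298:345]=1;m&=np.nan_to_num(W[...,2])>.11
hsv=cv2.cvtColor(t['img'],cv2.COLOR_BGR2HSV);mb=m&(hsv[...,1]<60)&(hsv[...,2]>215)
Q=W[mb];c0=Q.mean(0);n=np.linalg.svd(Q-c0)[2][2];print('rim depth',len(Q),c0,n)
```

```text
base top [0.57064101 0.08029075 0.005     ] [ 0.59475677 -0.09396587  0.005     ] [ 0.67651785 -0.08374978  0.005     ] (np.float64(-82.12), np.float64(0.1759)) (np.float64(7.12), np.float64(0.0824))
base side [0.57032874 0.07826684 0.005     ] [ 0.59378187 -0.09480212  0.005     ] [ 0.6762659  -0.08299359  0.005     ] (np.float64(-82.28), np.float64(0.1747)) (np.float64(8.15), np.float64(0.0833))
[[0.58   0.0929 0.1294]
 [0.5883 0.0201 0.1714]
 [0.6526 0.031  0.1714]
 [0.6445 0.1031 0.1294]] [0.616375   0.06178546 0.1504    ] (np.float64(-83.53), np.float64(0.0844)) (np.float64(-83.59), np.float64(0.0838)) (np.float64(9.63), np.float64(0.0652)) (np.float64(9.03), np.float64(0.0653))
rim depth 442 [0.61230695 0.06186019 0.14927267] [ 0.06467025 -0.49393274 -0.86709181]
```

```bash
cat >> h.py <<'E'
O=np.array([.6202,.0303,.095]);psi=np.radians(7.7)
yw=np.array([np.cos(psi),np.sin(psi),0]);xh=np.array([np.sin(psi),-np.cos(psi),0])
zw=np.array([0,0,1])*np.cos(np.pi/6)-xh*.5;xw=np.cross(yw,zw)
def go(p,Rt=None,s=None,s0=None):
    """translation (in current tool axes, mm) to p, then rotation to Rt (deg)"""
    s=s or state();Rc=q2R(s['orientation']);p0=np.array(s['tool_pos'])
    d=Rc.T@(np.array(p)-p0)*1000
    print('tcp',p0.round(4),'shift',d.round(1),'rows',np.ceil(np.abs(d).max()/41.7))
    if Rt is not None: print(' rot',np.degrees(R.from_matrix(Rc.T@Rt).as_rotvec()).round(2), '| shift if rotated first',(Rt.T@(np.array(p)-p0)*1000).round(1))
def Rdown(yaw): # gripper y at yaw deg, z down
    a=np.radians(yaw);y=np.array([np.cos(a),np.sin(a),0]);z=np.array([0,0,-1.]);return np.stack([np.cross(y,z),y,z],1)
E
python3 - <<'E'
from h import *
import pickle
t=pickle.load(open('top0.pkl','rb'));s=pickle.load(open('side0.pkl','rb'))
for d in(t,s):
    W=cloud(d);m=(W[...,0]>.5)&(W[...,0]<.68)&(W[...,1]>.38)&(W[...,1]<.54)&(W[...,2]>.03)
    Q=W[m];print(len(Q),Q.min(0),Q.max(0)); 
    for h in(.05,.1,.15,.2,.25):
        q=Q[abs(Q[:,2]-h)<.02]
        if len(q):print(h,q.min(0).round(3),q.max(0).round(3))
go([.36,.36,.23]);go([.556,.351,.146],Rdown(67.8))
E
```

```text
2081 [0.56405113 0.45754068 0.03042743] [0.6282366  0.51352579 0.23498768]
0.05 [0.566 0.46  0.03 ] [0.627 0.5   0.07 ]
0.1 [0.564 0.458 0.08 ] [0.624 0.498 0.12 ]
0.15 [0.564 0.458 0.13 ] [0.628 0.51  0.17 ]
0.2 [0.571 0.466 0.18 ] [0.622 0.511 0.22 ]
0.25 [0.583 0.478 0.23 ] [0.61  0.506 0.235]
1487 [0.56172089 0.45360289 0.03003289] [0.62476636 0.5176902  0.23557188]
0.05 [0.562 0.458 0.03 ] [0.624 0.498 0.07 ]
0.1 [0.563 0.457 0.08 ] [0.622 0.499 0.119]
0.15 [0.563 0.454 0.13 ] [0.625 0.497 0.17 ]
0.2 [0.57  0.459 0.18 ] [0.62  0.518 0.22 ]
0.25 [0.581 0.471 0.23 ] [0.611 0.506 0.236]
tcp [0.2814 0.6677 0.2305] shift [-191.9 -253.1    0.9] rows 7.0
tcp [0.2814 0.6677 0.2305] shift [-376.  -185.1   84.8] rows 10.0
 rot [-0.08  0.01 -0.64] | shift if rotated first [-374.  -189.5   84.5]
```

Emit:
jog_arm(motion=[{"dp": [-24, -31.6, 0], "rotation": [0, 0, -0.3], "claw": 50}, {"dp": [-24, -31.6, 0], "rotation": [0, 0, -0.3], "claw": 50}, {"dp": [-24, -31.6, 0], "rotation": [0, 0, 0], "claw": 50}, {"dp": [-24, -31.6, 0], "rotation": [0, 0, 0], "claw": 50}, {"dp": [-24, -31.6, 0], "rotation": [0, 0, 0], "claw": 50}, {"dp": [-24, -31.6, 0], "rotation": [0, 0, 0], "claw": 50}, {"dp": [-24, -31.6, 0], "rotation": [0, 0, 0], "claw": 50}, {"dp": [-24, -31.6, 0], "rotation": [0, 0, 0], "claw": 50}, {"dp": [-30, 11, 0], "rotation": [0, 0, 0], "claw": 50}, {"dp": [-30, 11, 0], "rotation": [0, 0, 0], "claw": 50}, {"dp": [-30, 11, 0], "rotation": [0, 0, 0], "claw": 50}, {"dp": [-30, 11, 0], "rotation": [0, 0, 0], "claw": 50}, {"dp": [-30, 11, 0], "rotation": [0, 0, 0], "claw": 50}, {"dp": [-30, 11, 0], "rotation": [0, 0, 0], "claw": 50}, {"dp": [0, 0, 0], "rotation": [0, 0, 0], "claw": 50}, {"dp": [0, 0, 0], "rotation": [0, 0, 0], "claw": 50}])

```text
time_s: 1.43
tool_pos: [0.5558, 0.3531, 0.2303]
orientation: [-0.0, 0.194, 0.981, -0.001]
force: [-0.8, 0.1, -0.4]
grip_width: 0.584
```

Run:
```python
from h import *
s=state();print(s['time_s'],s['qpos'],s['grip_width'],s['force'])
go([.556,.351,.146],Rdown(67.8))
d=get_image('top');cv2.imwrite('pics/t1.png',d['img'])
```

```text
1.4333 [-0.66258621  0.51919463  0.01542767  1.76228853 -0.00941612  0.86117181
  0.53688577] 0.5838977067214443 [-0.76454868  0.09645738 -0.36987317]
tcp [0.5558 0.3531 0.2303] shift [-1.  -1.8 84.3] rows 3.0
 rot [-0.06 -0.   -0.19] | shift if rotated first [-1.  -1.9 84.3]
```

View pics/t1.png

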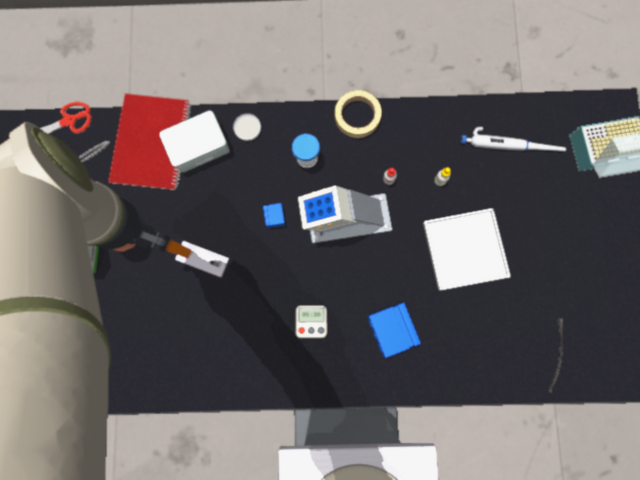

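The picture shows the gripper above the handle (≈170,245) and the scene undisturbed. Descending and gripping.

Emit:
jog_arm(motion=[{"dp": [-1, -1.8, 20], "rotation": [0, 0, 0], "claw": 50}, {"dp": [0, 0, 24], "rotation": [0, 0, 0], "claw": 50}, {"dp": [0, 0, 24], "rotation": [0, 0, 0], "claw": 50}, {"dp": [0, 0, 16], "rotation": [0, 0, 0], "claw": 50}, {"dp": [0, 0, 0], "rotation": [0, 0, 0], "claw": 50}, {"dp": [0, 0, 0], "rotation": [0, 0, 0], "claw": 0}, {"dp": [0, 0, 0], "rotation": [0, 0, 0], "claw": 0}, {"dp": [0, 0, 0], "rotation": [0, 0, 0], "claw": 0}, {"dp": [0, 0, 0], "rotation": [0, 0, 0], "claw": 0}, {"dp": [0, 0, 0], "rotation": [0, 0, 0], "claw": 0}, {"dp": [0, 0, 0], "rotation": [0, 0, 0], "claw": 0}, {"dp": [0, 0, 0], "rotation": [0, 0, 0], "claw": 0}, {"dp": [0, 0, 0], "rotation": [0, 0, 0], "claw": 0}], force=90)

```text
time_s: 2.57
tool_pos: [0.5554, 0.3529, 0.149]
orientation: [0.001, 0.193, 0.981, 0.001]
force: [-0.3, -0.3, 7.6]
grip_width: 0.175
```

Emit:
jog_arm(motion=[{"dp": [0, 0, -10], "rotation": [0, 0, 0], "claw": 0}, {"dp": [0, 0, -25], "rotation": [0, 0, 0], "claw": 0}, {"dp": [0, 0, -35], "rotation": [0, 0, 0], "claw": 0}, {"dp": [0, 0, -35], "rotation": [0, 0, 0], "claw": 0}, {"dp": [0, 0, -35], "rotation": [0, 0, 0], "claw": 0}, {"dp": [0, 0, -30], "rotation": [0, 0, 0], "claw": 0}, {"dp": [0, 0, -10], "rotation": [0, 0, 0], "claw": 0}, {"dp": [0, 0, 0], "rotation": [0, 0, 0], "claw": 0}, {"dp": [0, 0, 0], "rotation": [0, 0, 0], "claw": 0}])

```text
time_s: 3.32
tool_pos: [0.5543, 0.3518, 0.327]
orientation: [-0.0, 0.193, 0.981, -0.0]
force: [-0.4, -0.2, -2.2]
grip_width: 0.176
```

```bash
cat >> h.py <<'E'
TIP=np.array([0,-.072,.087])
def Rwell(): return np.stack([np.cross(yw,-zw),yw,-zw],1) # gripper y=+well y, z=-zw ; ejector y=-yw
def tcp_for_tip(w): # w: tip in well frame (m)
    return O+w[0]*xw+w[1]*yw+w[2]*zw-Rwell()@TIP
def tipnow():
    s=state();p=np.array(s['tool_pos'])+q2R(s['orientation'])@TIP-O
    return np.array([p@xw,p@yw,p@zw]).round(4)
E
python3 - <<'E'
from h import *
s=state();print(s['time_s'],s['qpos'],s['grip_width'],s['force'],s['ft_torque'])
for w in([0,.06,.08],[0,.06,-.01],[0,0,-.01],[0,0,.047]): print(tcp_for_tip(w).round(4))
go(tcp_for_tip([0,.06,.08]),Rwell())
for n in('top','side'):
    d=get_image(n);cv2.imwrite(f'pics/{n}2.png',d['img'])
E
```

```text
3.3167 [-0.66674045  0.4293466   0.0219607   1.6579352  -0.01046587  1.05452908
  0.54086009] 0.17643703735567975 [-0.36202879 -0.22859997 -2.24425728] [ 0.06777514  0.05380656 -0.02147642]
[0.7398 0.1307 0.2396]
[0.7459 0.0861 0.1617]
[0.6864 0.0781 0.1617]
[0.6826 0.1063 0.211 ]
tcp [0.5543 0.3518 0.327 ] shift [-255.4 -134.4   87.4] rows 7.0
 rot [ 15.7  -27.18  58.62] | shift if rotated first [-167.6  154.2  197.7]
```

View pics/side2.png

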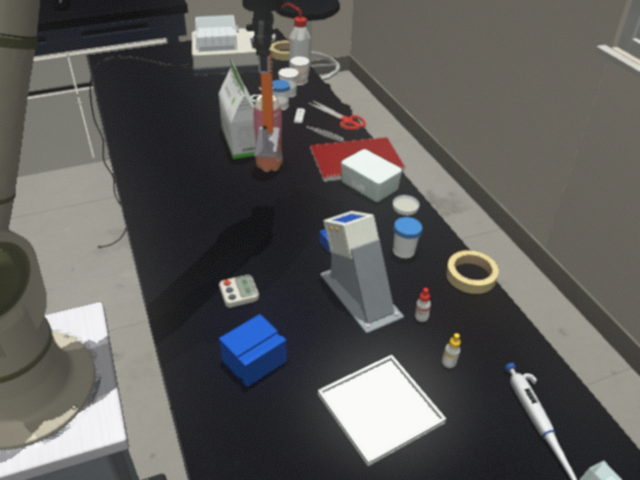

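View pics/top2.png

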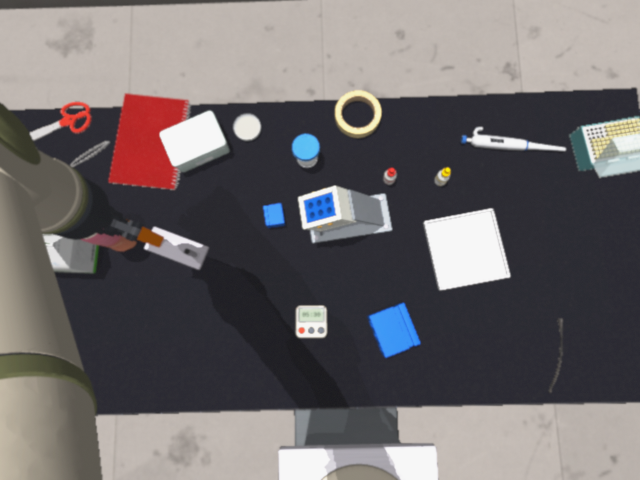

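Tool is lifted cleanly (foot at ≈(178,248) in the top view). Checking the pose in hand against depth/rays.

Run:
```python
from h import *
t=get_image('top');W=cloud(t);hsv=cv2.cvtColor(t['img'],cv2.COLOR_BGR2HSV)
m=(hsv[...,1]<60)&(hsv[...,2]>150);mm=np.zeros_like(m);mm[220:275,140:215]=1;m&=mm
Q=W[m&np.isfinite(W[...,2])];Q=Q[(Q[:,2]>.15)&(Q[:,2]<.22)];print(len(Q),np.median(Q,0));c=np.median(Q,0);n=np.linalg.svd(Q-c)[2][2];print('normal',n)
pts=np.argwhere(m)[:,::-1];w=np.array([ray(t,u,v,.186)[:2] for u,v in pts]);print(cv2.minAreaRect((w*1000).astype(np.float32)))
s=state();Rc=q2R(s['orientation']);p=np.array(s['tool_pos']);print('pred foot c',(p+Rc@[0,-.034,.141]).round(4),'gy',Rc[:,1],'gx',Rc[:,0])
c=cv2.resize(t['img'][215:285,110:220],None,fx=6,fy=6,interpolation=cv2.INTER_CUBIC);cv2.imwrite('pics/c2.png',c)
```

```text
879 [0.54290019 0.32357011 0.18353589]
normal [0.00312423 0.00156741 0.99999389]
((542.48974609375, 318.519775390625), (105.47750091552734, 43.28822326660156), 68.11747741699219)
pred foot c [0.5406 0.3198 0.1842] gy [ 0.37853424  0.92558193 -0.00314898] gx [-0.92558276  0.37854084  0.0018403 ]
```

View pics/c2.png

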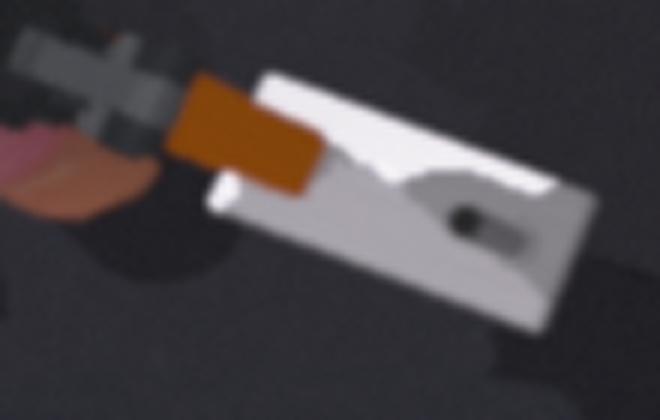

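Emit:
jog_arm(motion=[{"dp": [0, 0, 0], "rotation": [1.57, -2.72, 5.86], "claw": 0}, {"dp": [0, 0, 0], "rotation": [1.57, -2.72, 5.86], "claw": 0}, {"dp": [0, 0, 0], "rotation": [1.57, -2.72, 5.86], "claw": 0}, {"dp": [0, 0, 0], "rotation": [1.57, -2.72, 5.86], "claw": 0}, {"dp": [0, 0, 0], "rotation": [1.57, -2.72, 5.86], "claw": 0}, {"dp": [0, 0, 0], "rotation": [1.57, -2.72, 5.86], "claw": 0}, {"dp": [0, 0, 0], "rotation": [1.57, -2.72, 5.86], "claw": 0}, {"dp": [0, 0, 0], "rotation": [1.57, -2.72, 5.86], "claw": 0}, {"dp": [0, 0, 0], "rotation": [1.57, -2.72, 5.86], "claw": 0}, {"dp": [0, 0, 0], "rotation": [1.57, -2.72, 5.86], "claw": 0}, {"dp": [0, 0, 0], "rotation": [0, 0, 0], "claw": 0}, {"dp": [0, 0, 0], "rotation": [0, 0, 0], "claw": 0}])

```text
time_s: 4.47
tool_pos: [0.5543, 0.3529, 0.325]
orientation: [0.195, 0.634, 0.729, -0.171]
force: [1.1, -0.5, -1.3]
grip_width: 0.174
```

```bash
sed -i 's/^TIP=.*/TIP=np.array([-.0015,-.072,.087])/' h.py
python3 - <<'E'
from h import *
s=state();print(s['time_s'],s['qpos'].round(2) if hasattr(s['qpos'],'round') else s['qpos'],tipnow())
go(tcp_for_tip([0,.062,.08]),Rwell())
E
```

```text
4.4667 [-1.1   0.61  0.43  1.53  0.2   1.35 -0.63] [-0.1675 -0.0941  0.2765]
tcp [0.5543 0.3529 0.325 ] shift [-168.6  155.2  196.7] rows 5.0
 rot [-0.01  0.09  0.31] | shift if rotated first [-168.   156.1  196.5]
```

Emit:
jog_arm(motion=[{"dp": [0, 31, 0], "rotation": [0, 0, 0.3], "claw": 0}, {"dp": [0, 31.2, 0], "rotation": [0, 0, 0], "claw": 0}, {"dp": [0, 31.2, 0], "rotation": [0, 0, 0], "claw": 0}, {"dp": [0, 31.2, 0], "rotation": [0, 0, 0], "claw": 0}, {"dp": [0, 31.2, 0], "rotation": [0, 0, 0], "claw": 0}, {"dp": [-28, 0, 0], "rotation": [0, 0, 0], "claw": 0}, {"dp": [-28, 0, 0], "rotation": [0, 0, 0], "claw": 0}, {"dp": [-28, 0, 0], "rotation": [0, 0, 0], "claw": 0}, {"dp": [-28, 0, 0], "rotation": [0, 0, 0], "claw": 0}, {"dp": [-28, 0, 0], "rotation": [0, 0, 0], "claw": 0}, {"dp": [-28, 0, 0], "rotation": [0, 0, 0], "claw": 0}, {"dp": [0, 0, 24], "rotation": [0, 0, 0], "claw": 0}, {"dp": [0, 0, 24], "rotation": [0, 0, 0], "claw": 0}, {"dp": [0, 0, 24], "rotation": [0, 0, 0], "claw": 0}, {"dp": [0, 0, 24], "rotation": [0, 0, 0], "claw": 0}, {"dp": [0, 0, 0], "rotation": [0, 0, 0], "claw": 0}, {"dp": [0, 0, 0], "rotation": [0, 0, 0], "claw": 0}])

```text
time_s: 5.88
tool_pos: [0.7339, 0.1792, 0.3283]
orientation: [0.195, 0.637, 0.726, -0.171]
force: [-0.1, 1.1, -1.8]
grip_width: 0.175
```

Run:
```python
from h import *
s=state();print(s['time_s'],np.round(s['qpos'],2),tipnow(),s['force'])
go(tcp_for_tip([0,.062,-.01]),Rwell())
for n in('top','side'):
    d=get_image(n);cv2.imwrite(f'pics/{n}3.png',d['img'])
```

```text
5.8833 [-0.76  0.68  0.45  1.39  0.24  1.27 -0.34] [0.0033 0.0605 0.1813] [-0.08940962  1.14623539 -1.83992722]
tcp [0.7339 0.1792 0.3283] shift [  3.6   1.7 191.2] rows 5.0
 rot [-0.09  0.   -0.23] | shift if rotated first [  3.6   1.4 191.2]
```

View pics/side3.png

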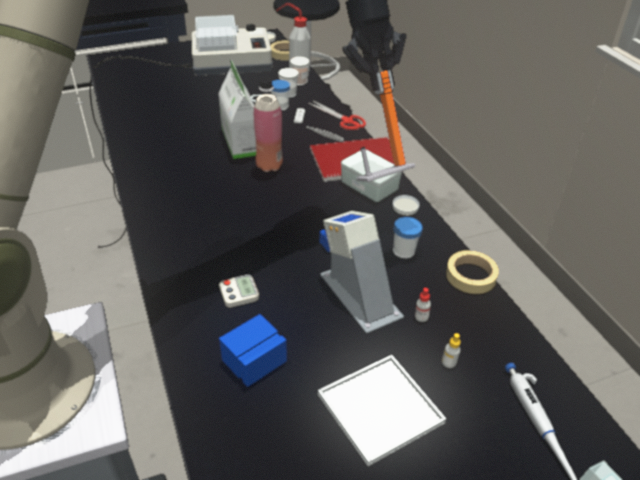

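View pics/top3.png

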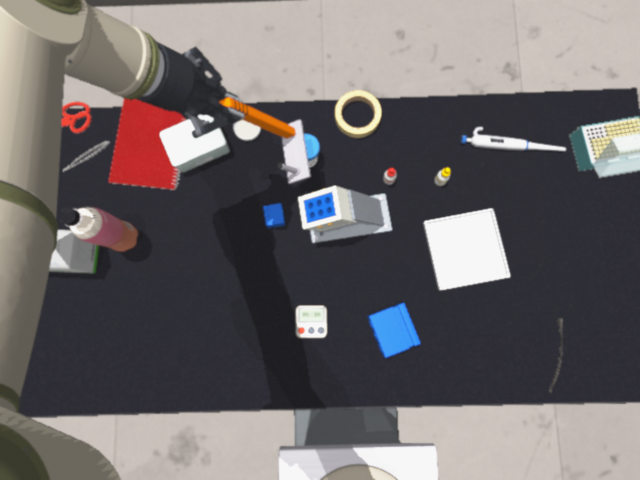

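```bash
cat >> h.py <<'E'
def proj(d,P):
    A=np.array(d['attitude'],float);Rm=q2R(A)
    return cv2.projectPoints(np.array([P],float),cv2.Rodrigues(Rm.T)[0],-Rm.T@np.array(d['origin']),np.array(d['intrinsics'],float),np.array(d['dist'],float))[0].reshape(2)
E
python3 - <<'E'
from h import *
s=state();T=np.array(s['tool_pos'])+q2R(s['orientation'])@TIP
Bs=np.array(s['tool_pos'])+q2R(s['orientation'])@(TIP+[0,0,.054])
for n in('top','side'):
    d=get_image(n);p=proj(d,T);b=proj(d,Bs);print(n,p,b,T)
    u,v=(p-30).astype(int)
    c=cv2.resize(d['img'][max(v,0):v+70,u:u+70],None,fx=8,fy=8,interpolation=cv2.INTER_CUBIC)
    for q,col in((p,(0,0,255)),(b,(0,255,0))):
        cv2.drawMarker(c,tuple(int(x) for x in ((q-[u,max(v,0)]+.5)*8)),col,0,14,1)
    cv2.imwrite(f'pics/{n}4.png',c)
E
```

```text
top [277.61911038 163.7202398 ] [295.26491859 169.4109212 ] [0.66965703 0.12756102 0.25506083]
side [362.84834096 146.25741719] [368.94965215 174.41993137] [0.66965703 0.12756102 0.25506083]
```

View pics/side4.png

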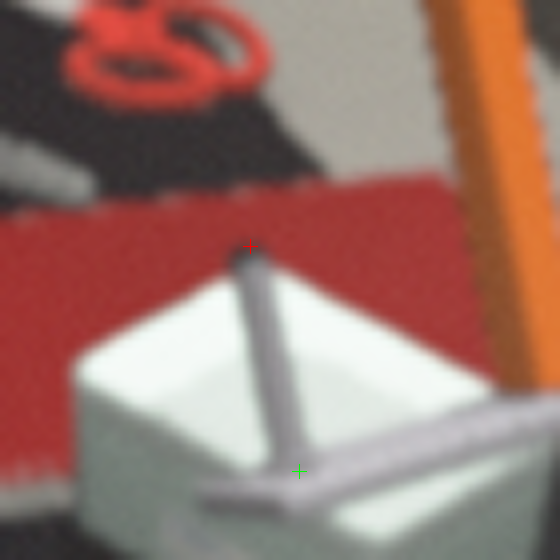

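View pics/top4.png

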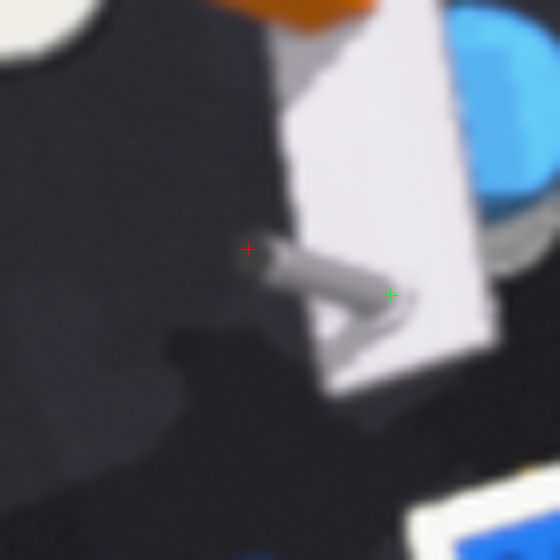

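Emit:
jog_arm(motion=[{"dp": [-12, 1.5, 0], "rotation": [0, 0, -0.2], "claw": 0}, {"dp": [-12, 0, 0], "rotation": [0, 0, 0], "claw": 0}, {"dp": [0, 0, 24], "rotation": [0, 0, 0], "claw": 0}, {"dp": [0, 0, 24], "rotation": [0, 0, 0], "claw": 0}, {"dp": [0, 0, 24], "rotation": [0, 0, 0], "claw": 0}, {"dp": [0, 0, 24], "rotation": [0, 0, 0], "claw": 0}, {"dp": [0, 0, 24], "rotation": [0, 0, 0], "claw": 0}, {"dp": [0, 0, 24], "rotation": [0, 0, 0], "claw": 0}, {"dp": [0, 0, 24], "rotation": [0, 0, 0], "claw": 0}, {"dp": [0, 0, 23], "rotation": [0, 0, 0], "claw": 0}, {"dp": [14, 0, 0], "rotation": [0, 0, 0], "claw": 0}, {"dp": [14, 0, 0], "rotation": [0, 0, 0], "claw": 0}, {"dp": [0, 0, 0], "rotation": [0, 0, 0], "claw": 0}, {"dp": [0, 0, 0], "rotation": [0, 0, 0], "claw": 0}])

```text
time_s: 7.25
tool_pos: [0.7487, 0.0917, 0.1616]
orientation: [0.195, 0.635, 0.728, -0.169]
force: [0.6, -0.1, -1.5]
grip_width: 0.178
```

Run:
```python
from h import *
s=state();print(s['time_s'],np.round(s['qpos'],2),tipnow(),s['force'])
go(tcp_for_tip([0,0,-.01]),Rwell())
s=state();T=np.array(s['tool_pos'])+q2R(s['orientation'])@TIP
for n in('top','side'):
    d=get_image(n);print(proj(d,T));c=cv2.resize(d['img'][110:350,230:450],None,fx=2.4,fy=2.4,interpolation=cv2.INTER_CUBIC);cv2.imwrite(f'pics/{n}5.png',c)
```

```text
7.25 [-0.66  0.81  0.44  1.59  0.26  0.91 -0.36] [-0.003   0.0638 -0.0077] [ 0.64306068 -0.09566909 -1.53292777]
tcp [0.7487 0.0917 0.1616] shift [ -2.9 -63.5   2.3] rows 2.0
 rot [ 0.14 -0.03  0.05] | shift if rotated first [ -3.  -63.5   2.5]
[330.21003363 181.48603421]
[382.96797855 242.76369757]
```

View pics/side5.png

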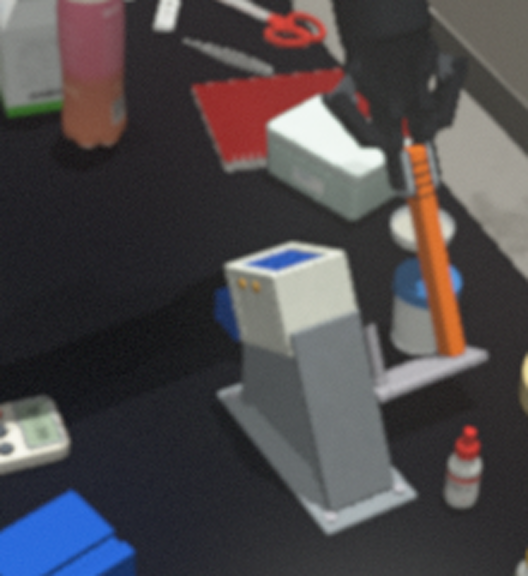

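View pics/top5.png

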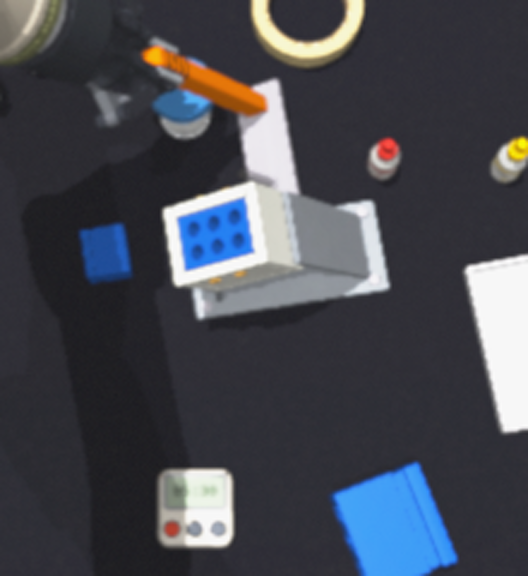

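Emit:
jog_arm(motion=[{"dp": [-3, 0, 2.5], "rotation": [0.1, 0, 0], "claw": 0}, {"dp": [0, -16, 0], "rotation": [0, 0, 0], "claw": 0}, {"dp": [0, -16, 0], "rotation": [0, 0, 0], "claw": 0}, {"dp": [0, -16, 0], "rotation": [0, 0, 0], "claw": 0}, {"dp": [0, -15.5, 0], "rotation": [0, 0, 0], "claw": 0}, {"dp": [0, 0, 0], "rotation": [0, 0, 0], "claw": 0}, {"dp": [0, 0, 0], "rotation": [0, 0, 0], "claw": 0}])

```text
time_s: 7.93
tool_pos: [0.6858, 0.077, 0.1615]
orientation: [0.195, 0.636, 0.727, -0.17]
force: [0.1, 1.0, -1.5]
grip_width: 0.175
```

Run:
```python
from h import *
s=state();print(s['time_s'],tipnow(),s['force'],s['ft_torque'])
go(tcp_for_tip([0,0,0]),Rwell())
```

```text
7.9333 [ 0.0022 -0.0008 -0.0106] [ 0.06299507  0.95545428 -1.49358256] [0.83618011 0.04341987 0.04699421]
tcp [0.6858 0.077  0.1615] shift [  2.3   0.7 -10.7] rows 1.0
 rot [-0.04  0.01 -0.12] | shift if rotated first [  2.3   0.7 -10.7]
```

Emit:
jog_arm(motion=[{"dp": [2.5, 0.7, 0], "rotation": [0, 0, 0], "claw": 0}, {"dp": [0, 0, 0], "rotation": [0, 0, 0], "claw": 0}, {"dp": [0, 0, -5], "rotation": [0, 0, 0], "claw": 0}, {"dp": [0, 0, -5], "rotation": [0, 0, 0], "claw": 0}, {"dp": [0, 0, -5], "rotation": [0, 0, 0], "claw": 0}, {"dp": [0, 0, 0], "rotation": [0, 0, 0], "claw": 0}, {"dp": [0, 0, 0], "rotation": [0, 0, 0], "claw": 0}])

```text
time_s: 8.52
tool_pos: [0.6855, 0.0875, 0.1727]
orientation: [0.195, 0.636, 0.727, -0.17]
force: [-0.9, 0.3, -2.0]
grip_width: 0.175
```

Run:
```python
from h import *
s=state();print(s['time_s'],tipnow(),s['force'],s['ft_torque'])
```

```text
8.5167 [-0.0013  0.0003  0.0043] [-0.87510136  0.30282121 -2.01339933] [ 0.83615236  0.07827793 -0.05435855]
```

Emit:
jog_arm(motion=[{"dp": [0, 0, -5], "rotation": [0, 0, 0], "claw": 0}, {"dp": [0, 0, -5], "rotation": [0, 0, 0], "claw": 0}, {"dp": [0, 0, -5], "rotation": [0, 0, 0], "claw": 0}, {"dp": [0, 0, -5], "rotation": [0, 0, 0], "claw": 0}, {"dp": [0, 0, -5], "rotation": [0, 0, 0], "claw": 0}, {"dp": [0, 0, -5], "rotation": [0, 0, 0], "claw": 0}, {"dp": [0, 0, 0], "rotation": [0, 0, 0], "claw": 0}])

```text
time_s: 9.1
tool_pos: [0.6838, 0.103, 0.1995]
orientation: [0.195, 0.636, 0.727, -0.17]
force: [-0.6, -0.5, -1.7]
grip_width: 0.175
```

Run:
```python
from h import *
s=state();print(s['time_s'],tipnow(),s['force'],s['ft_torque'])
go(tcp_for_tip([0,0,.047]),Rwell())
d=get_image('side');cv2.imwrite('pics/s6.png',cv2.resize(d['img'][110:350,230:450],None,fx=2.4,fy=2.4))
```

```text
9.1 [-0.0014  0.0008  0.0352] [-0.60685583 -0.51669014 -1.71299437] [ 0.85272204  0.0206382  -0.00685449]
tcp [0.6838 0.103  0.1995] shift [ -1.2  -0.7 -11.8] rows 1.0
 rot [ 0.03 -0.02 -0.09] | shift if rotated first [ -1.2  -0.7 -11.8]
```

View pics/s6.png

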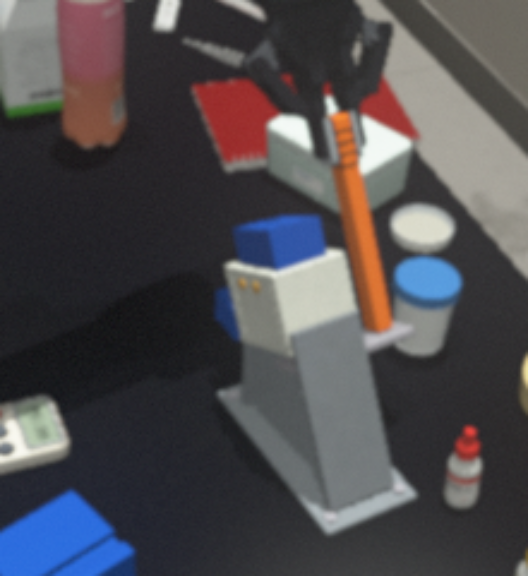

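The block stands out about 29 mm of the well; pushing on to the click.

Emit:
jog_arm(motion=[{"dp": [0, 0, -3], "rotation": [0, 0, 0], "claw": 0}, {"dp": [0, 0, -3], "rotation": [0, 0, 0], "claw": 0}, {"dp": [0, 0, -3], "rotation": [0, 0, 0], "claw": 0}, {"dp": [0, 0, -2], "rotation": [0, 0, 0], "claw": 0}, {"dp": [0, 0, -1], "rotation": [0, 0, 0], "claw": 0}, {"dp": [0, 0, 0], "rotation": [0, 0, 0], "claw": 0}, {"dp": [0, 0, 0], "rotation": [0, 0, 0], "claw": 0}])

```text
time_s: 9.73
tool_pos: [0.6827, 0.1082, 0.209]
orientation: [0.195, 0.636, 0.727, -0.17]
force: [-0.5, -0.9, -2.5]
grip_width: 0.177
```

```bash
cat > blk.py <<'E'
from h import *
def block(d):
    W=cloud(d);hsv=cv2.cvtColor(d['img'],cv2.COLOR_BGR2HSV)
    m=(hsv[...,0]>100)&(hsv[...,0]<130)&(hsv[...,1]>120)&np.isfinite(W[...,2])
    V=W-O;V=np.dstack([V@xw,V@yw,V@zw]);m&=(np.abs(V[...,0])<.045)&(np.abs(V[...,1])<.035)&(V[...,2]>.05)
    z=V[...,2][m];return len(z),np.percentile(z,[50,80,90,95]).round(4),np.median(V[m],0).round(4)
E
python3 - <<'E'
from blk import *
s=state();print(s['time_s'],tipnow(),s['force'],s['ft_torque'])
for n in('side','top'):
    print(n,block(get_image(n)))
E
```

```text
9.7333 [-0.0012  0.0003  0.0461] [-0.52422766 -0.90754602 -2.48046267] [ 0.76353474  0.11490494 -0.01977072]
side (855, array([0.0884, 0.1013, 0.103 , 0.1038]), array([ 0.0278, -0.0107,  0.0884]))
top (1099, array([0.0993, 0.1021, 0.103 , 0.1036]), array([ 0.0075, -0.0019,  0.0993]))
```

Emit:
jog_arm(motion=[{"dp": [0, 0, -1.2], "rotation": [0, 0, 0], "claw": 0}, {"dp": [0, 0, -1], "rotation": [0, 0, 0], "claw": 0}, {"dp": [0, 0, 0], "rotation": [0, 0, 0], "claw": 0}, {"dp": [0, 0, 0], "rotation": [0, 0, 0], "claw": 0}])

```text
time_s: 10.17
tool_pos: [0.6824, 0.1091, 0.2106]
orientation: [0.195, 0.636, 0.727, -0.171]
force: [-0.7, -1.2, -3.8]
grip_width: 0.175
```

Run:
```python
from blk import *
s=state();print(s['time_s'],tipnow(),s['force'],s['ft_torque'])
for n in('side','top'):
    print(n,block(get_image(n)))
```

```text
10.1667 [-0.0012  0.0001  0.0481] [-0.66501883 -1.22388416 -3.75531833] [0.80033016 0.03437196 0.06023735]
side (878, array([0.0895, 0.1027, 0.105 , 0.1058]), array([ 0.0275, -0.011 ,  0.0895]))
top (1127, array([0.1008, 0.1039, 0.1048, 0.1055]), array([ 0.0081, -0.0021,  0.1008]))
```

Emit:
jog_arm(motion=[{"dp": [0, 0, 3], "rotation": [0, 0, 0], "claw": 0}, {"dp": [0, 0, 5], "rotation": [0, 0, 0], "claw": 0}, {"dp": [0, 0, 5], "rotation": [0, 0, 0], "claw": 0}, {"dp": [0, 0, 5], "rotation": [0, 0, 0], "claw": 0}, {"dp": [0, 0, 0], "rotation": [0, 0, 0], "claw": 0}])

```text
time_s: 10.68
tool_pos: [0.683, 0.0992, 0.1939]
orientation: [0.194, 0.636, 0.726, -0.172]
force: [-0.3, -1.0, -1.4]
grip_width: 0.179
```

Run:
```python
from blk import *
s=state();print(s['time_s'],tipnow(),s['force'],s['ft_torque'])
for n in('side','top'):
    print(n,block(get_image(n)))
```

```text
10.6833 [-0.0009 -0.0008  0.0288] [-0.32673858 -0.98802822 -1.39620265] [ 0.79288007  0.10514944 -0.01557486]
side (886, array([0.0894, 0.1028, 0.1049, 0.1058]), array([ 0.0273, -0.0113,  0.0894]))
top (1123, array([0.1009, 0.1038, 0.1048, 0.1053]), array([ 0.0078, -0.0023,  0.1009]))
```

Emit:
jog_arm(motion=[{"dp": [0, 0, 8], "rotation": [0, 0, 0], "claw": 0}, {"dp": [0, 0, 8], "rotation": [0, 0, 0], "claw": 0}, {"dp": [0, 0, 8], "rotation": [0, 0, 0], "claw": 0}, {"dp": [0, 0, 8], "rotation": [0, 0, 0], "claw": 0}, {"dp": [0, 0, 8], "rotation": [0, 0, 0], "claw": 0}, {"dp": [0, 0, 0], "rotation": [0, 0, 0], "claw": 0}, {"dp": [0, 0, 0], "rotation": [0, 0, 0], "claw": 0}])

```text
time_s: 11.37
tool_pos: [0.6859, 0.0797, 0.1598]
orientation: [0.195, 0.636, 0.727, -0.171]
force: [-0.4, 0.1, -2.0]
grip_width: 0.171
```

Run:
```python
from blk import *
s=state();print(s['time_s'],tipnow(),s['force'],s['ft_torque'])
for n in('side','top'):
    print(n,block(get_image(n)))
```

```text
11.3667 [-0.0009 -0.0005 -0.0107] [-0.43807756  0.05931403 -2.03005078] [0.8001788  0.06947701 0.00461897]
side (888, array([0.0892, 0.1027, 0.1048, 0.1058]), array([ 0.0274, -0.0116,  0.0892]))
top (1129, array([0.1009, 0.104 , 0.1049, 0.1056]), array([ 0.0079, -0.0024,  0.1009]))
```

Block stays up. Backing the pin out sideways, then up.

Emit:
jog_arm(motion=[{"dp": [0, 16, 0.5], "rotation": [0, 0, 0], "claw": 0}, {"dp": [0, 16, 0], "rotation": [0, 0, 0], "claw": 0}, {"dp": [0, 16, 0], "rotation": [0, 0, 0], "claw": 0}, {"dp": [0, 16, 0], "rotation": [0, 0, 0], "claw": 0}, {"dp": [0, 0, 0], "rotation": [0, 0, 0], "claw": 0}, {"dp": [-14, 0, 0], "rotation": [0, 0, 0], "claw": 0}, {"dp": [-14, 0, 0], "rotation": [0, 0, 0], "claw": 0}, {"dp": [0, 0, -24], "rotation": [0, 0, 0], "claw": 0}, {"dp": [0, 0, -30], "rotation": [0, 0, 0], "claw": 0}, {"dp": [0, 0, -30], "rotation": [0, 0, 0], "claw": 0}, {"dp": [0, 0, -30], "rotation": [0, 0, 0], "claw": 0}, {"dp": [0, 0, -30], "rotation": [0, 0, 0], "claw": 0}, {"dp": [0, 0, -30], "rotation": [0, 0, 0], "claw": 0}, {"dp": [0, 0, -30], "rotation": [0, 0, 0], "claw": 0}, {"dp": [0, 0, 0], "rotation": [0, 0, 0], "claw": 0}, {"dp": [0, 0, 0], "rotation": [0, 0, 0], "claw": 0}])

```text
time_s: 12.8
tool_pos: [0.7394, 0.1648, 0.3531]
orientation: [0.195, 0.637, 0.727, -0.169]
force: [-0.1, -0.2, -1.8]
grip_width: 0.18
```

Run:
```python
from blk import *
s=state();print(s['time_s'],tipnow(),s['force'],np.round(s['qpos'],2))
go([.56,.33,.35],Rdown(20))
go([.56,.33,.35],Rdown(7.7))
```

```text
12.8 [0.0287 0.0642 0.195 ] [-0.14645284 -0.15552949 -1.78688804] [-0.74  0.66  0.46  1.37  0.24  1.3  -0.31]
tcp [0.7394 0.1648 0.3531] shift [ 163.7 -156.   -91.3] rows 4.0
 rot [ -3.09  29.85 -12.17] | shift if rotated first [ 216.6 -112.     3.1]
tcp [0.7394 0.1648 0.3531] shift [ 163.7 -156.   -91.3] rows 4.0
 rot [ 0.12 29.95 -0.16] | shift if rotated first [ 187.8 -155.6    3.1]
```

Emit:
jog_arm(motion=[{"dp": [0, 0, 0], "rotation": [0, 6, 0], "claw": 0}, {"dp": [0, 0, 0], "rotation": [0, 6, 0], "claw": 0}, {"dp": [0, 0, 0], "rotation": [0, 6, 0], "claw": 0}, {"dp": [0, 0, 0], "rotation": [0, 6, 0], "claw": 0}, {"dp": [0, 0, 0], "rotation": [0, 5.95, 0], "claw": 0}, {"dp": [31, 0, 0], "rotation": [0, 0, 0], "claw": 0}, {"dp": [31, 0, 0], "rotation": [0, 0, 0], "claw": 0}, {"dp": [31, 0, 0], "rotation": [0, 0, 0], "claw": 0}, {"dp": [31, 0, 0], "rotation": [0, 0, 0], "claw": 0}, {"dp": [31, -31, 0], "rotation": [0, 0, 0], "claw": 0}, {"dp": [33, -31, 0], "rotation": [0, 0, 0], "claw": 0}, {"dp": [0, -31, 0], "rotation": [0, 0, 0], "claw": 0}, {"dp": [0, -31, 20], "rotation": [0, 0, 0], "claw": 0}, {"dp": [0, -31, 40], "rotation": [0, 0, 0], "claw": 0}, {"dp": [0, 0, 40], "rotation": [0, 0, 0], "claw": 0}, {"dp": [0, 0, 40], "rotation": [0, 0, 0], "claw": 0}, {"dp": [0, 0, 30], "rotation": [0, 0, 0], "claw": 0}, {"dp": [0, 0, 0], "rotation": [0, 0, 0], "claw": 0}, {"dp": [0, 0, 0], "rotation": [0, 0, 0], "claw": 0}])

```text
time_s: 14.38
tool_pos: [0.57, 0.3259, 0.186]
orientation: [0.0, 0.659, 0.752, -0.003]
force: [0.6, 0.4, -1.0]
grip_width: 0.17
```

Run:
```python
from blk import *
s=state();print(s['time_s'],s['force'],np.round(s['qpos'],2))
go([.56,.33,.149],Rdown(7.7))
d=get_image('top');cv2.imwrite('pics/t7.png',d['img']);print(block(d))
```

```text
14.3833 [ 0.5760551   0.35687604 -0.96350189] [-0.74  0.57  0.21  1.81 -0.16  0.78 -0.32]
tcp [0.57   0.3259 0.186 ] shift [ 5.5 -9.3 37.1] rows 1.0
 rot [-0.24  0.25 -0.22] | shift if rotated first [ 5.4 -9.4 37. ]
(1127, array([0.101 , 0.104 , 0.1048, 0.1057]), array([ 0.0079, -0.0024,  0.101 ]))
```

View pics/t7.png

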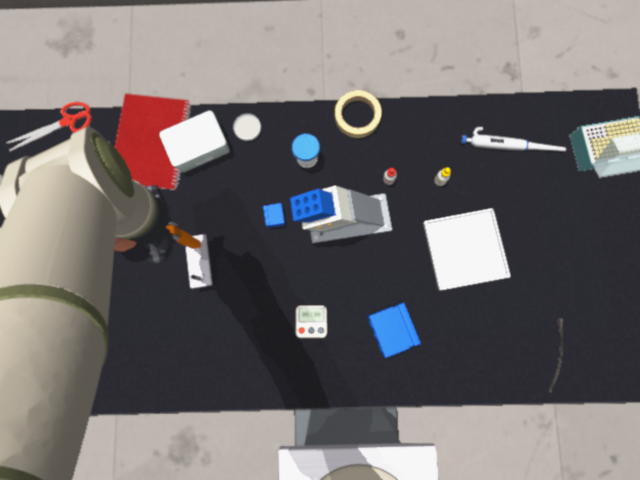

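Emit:
jog_arm(motion=[{"dp": [2, -3, 12], "rotation": [-0.24, 0.25, 0], "claw": 0}, {"dp": [2, -3, 12], "rotation": [0, 0, 0], "claw": 0}, {"dp": [0, 0, 8], "rotation": [0, 0, 0], "claw": 0}, {"dp": [0, 0, 2], "rotation": [0, 0, 0], "claw": 0}, {"dp": [0, 0, 1], "rotation": [0, 0, 0], "claw": 0}, {"dp": [0, 0, 0], "rotation": [0, 0, 0], "claw": 0}, {"dp": [0, 0, 0], "rotation": [0, 0, 0], "claw": 0}])

```text
time_s: 15.02
tool_pos: [0.5651, 0.3317, 0.1534]
orientation: [0.0, 0.659, 0.752, 0.003]
force: [0.2, 1.3, -2.2]
grip_width: 0.174
```

Run:
```python
from blk import *
s=state();print(s['time_s'],s['force'],s['ft_torque'])
go([.56,.33,.149],Rdown(7.7))
```

```text
15.0167 [ 0.17099931  1.32383067 -2.21041034] [ 0.03246397 -0.06684821 -0.00152568]
tcp [0.5651 0.3317 0.1534] shift [-1.  -5.3  4.4] rows 1.0
 rot [ 0.29 -0.21 -0.13] | shift if rotated first [-1.  -5.3  4.4]
```

Emit:
jog_arm(motion=[{"dp": [0, 0, 1.5], "rotation": [0, 0, 0], "claw": 0}, {"dp": [0, 0, 1.5], "rotation": [0, 0, 0], "claw": 0}, {"dp": [0, 0, 1], "rotation": [0, 0, 0], "claw": 0}, {"dp": [0, 0, 0.7], "rotation": [0, 0, 0], "claw": 0}, {"dp": [0, 0, 0], "rotation": [0, 0, 0], "claw": 0}, {"dp": [0, 0, 0], "rotation": [0, 0, 0], "claw": 0}])

```text
time_s: 15.52
tool_pos: [0.5652, 0.332, 0.149]
orientation: [0.0, 0.659, 0.752, 0.003]
force: [-0.0, -0.0, 7.8]
grip_width: 0.176
```

Emit:
jog_arm(motion=[{"dp": [0, 0, 0], "rotation": [0, 0, 0], "claw": 24}, {"dp": [0, 0, 0], "rotation": [0, 0, 0], "claw": 34}, {"dp": [0, 0, 0], "rotation": [0, 0, 0], "claw": 46}, {"dp": [0, 0, 0], "rotation": [0, 0, 0], "claw": 46}, {"dp": [0, 0, 0], "rotation": [0, 0, 0], "claw": 46}, {"dp": [0, 0, 0], "rotation": [0, 0, 0], "claw": 46}])

```text
time_s: 16.02
tool_pos: [0.5644, 0.3317, 0.1476]
orientation: [0.0, 0.659, 0.752, 0.002]
force: [0.1, -0.7, -0.9]
grip_width: 0.539
```

Run:
```python
from blk import *
s=state();print(s['time_s'],s['force'],s['ft_torque'],s['tool_pos'],s['grip_width'])
d=get_image('side');cv2.imwrite('pics/s8.png',d['img']);print(block(d))
```

```text
16.0167 [ 0.05012521 -0.74893458 -0.91813081] [-0.02427799  0.03052889  0.01785988] [0.56440698 0.33165197 0.14759555] 0.5385059404603116
(887, array([0.0893, 0.1029, 0.1049, 0.1057]), array([ 0.0276, -0.0113,  0.0893]))
```

View pics/s8.png

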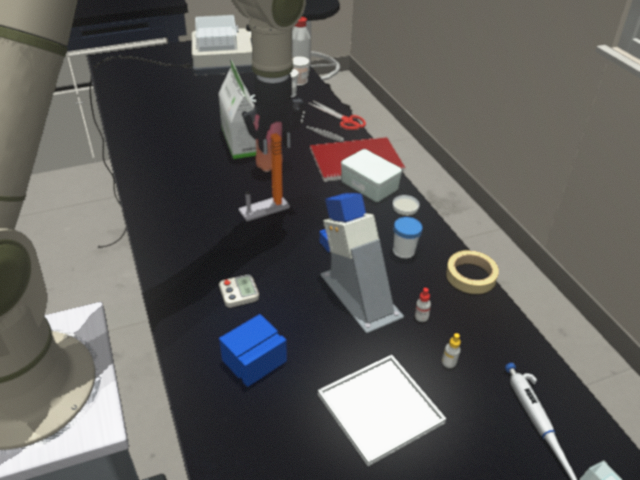

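Emit:
jog_arm(motion=[{"dp": [0, 0, -15], "rotation": [0, 0, 0], "claw": 46}, {"dp": [0, 0, -25], "rotation": [0, 0, 0], "claw": 46}, {"dp": [0, 0, -35], "rotation": [0, 0, 0], "claw": 46}, {"dp": [0, 0, -35], "rotation": [0, 0, 0], "claw": 70}, {"dp": [0, 0, -35], "rotation": [0, 0, 0], "claw": 70}, {"dp": [0, 0, -35], "rotation": [0, 0, 0], "claw": 70}, {"dp": [0, 0, 0], "rotation": [0, -6, 0], "claw": 70}, {"dp": [0, 0, 0], "rotation": [0, -6, 0], "claw": 70}, {"dp": [0, 0, 0], "rotation": [0, -6, 0], "claw": 70}, {"dp": [0, 0, 0], "rotation": [0, -6, 0], "claw": 70}, {"dp": [0, 0, 0], "rotation": [0, -6, 0], "claw": 70}, {"dp": [0, 0, 0], "rotation": [0, 0, 0], "claw": 70}, {"dp": [0, 0, 0], "rotation": [0, 0, 0], "claw": 70}])

```text
time_s: 17.15
tool_pos: [0.563, 0.3327, 0.3261]
orientation: [0.194, 0.636, 0.728, -0.168]
force: [-0.3, -1.1, 0.6]
grip_width: 0.82
```

Run:
```python
from blk import *
s=state();print(s['time_s'],s['force'],np.round(s['qpos'],2))
go(O+.18*zw,Rwell());go(O+.063*zw,Rwell())
d=get_image('side');cv2.imwrite('pics/s9.png',d['img'])
```

```text
17.15 [-0.27430867 -1.07600622  0.61164426] [-1.05  0.59  0.39  1.55  0.23  1.33 -0.64]
tcp [0.563  0.3327 0.3261] shift [-151.4   15.8  173.2] rows 5.0
 rot [ 0.12 -0.24 -0.01] | shift if rotated first [-150.6   16.2  173.8]
tcp [0.563  0.3327 0.3261] shift [-151.9   15.6  290.2] rows 7.0
 rot [ 0.12 -0.24 -0.01] | shift if rotated first [-150.6   16.2  290.8]
```

View pics/s9.png

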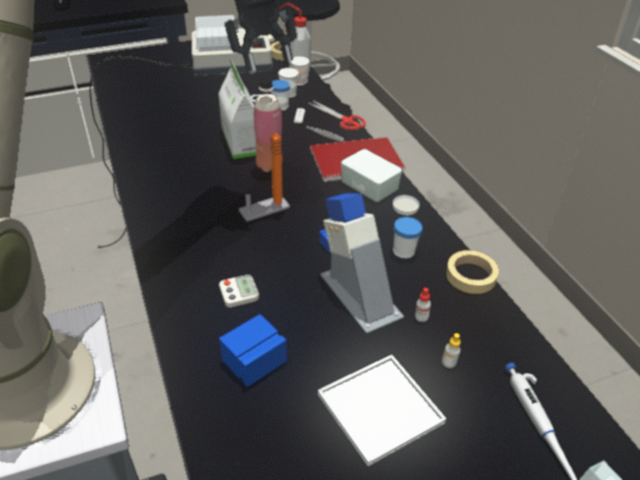

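Tool stands clear at (265,210); block still up at (345,207). Moving over the block along the well axis.

Emit:
jog_arm(motion=[{"dp": [-30, 3.2, 0], "rotation": [0, -0.2, 0], "claw": 70}, {"dp": [-30, 3.2, 0], "rotation": [0, 0, 0], "claw": 70}, {"dp": [-30, 3.2, 0], "rotation": [0, 0, 0], "claw": 70}, {"dp": [-30, 3.2, 0], "rotation": [0, 0, 0], "claw": 70}, {"dp": [-30, 3.2, 0], "rotation": [0, 0, 0], "claw": 70}, {"dp": [0, 0, 34], "rotation": [0, 0, 0], "claw": 70}, {"dp": [0, 0, 34], "rotation": [0, 0, 0], "claw": 70}, {"dp": [0, 0, 34], "rotation": [0, 0, 0], "claw": 70}, {"dp": [0, 0, 34], "rotation": [0, 0, 0], "claw": 70}, {"dp": [0, 0, 34], "rotation": [0, 0, 0], "claw": 70}, {"dp": [0, 0, 0], "rotation": [0, 0, 0], "claw": 70}, {"dp": [0, 0, 0], "rotation": [0, 0, 0], "claw": 70}])

```text
time_s: 18.2
tool_pos: [0.608, 0.1168, 0.2559]
orientation: [0.195, 0.639, 0.725, -0.17]
force: [0.5, 0.0, 1.1]
grip_width: 0.823
```

Run:
```python
from blk import *
s=state();print(s['time_s'],s['force'],np.round(s['qpos'],2))
go(O+.063*zw,Rwell())
for n in('top','side'):
    d=get_image(n);cv2.imwrite(f'pics/{n}10.png',cv2.resize(d['img'][110:300,230:430],None,fx=3,fy=3))
```

```text
18.2 [0.50055856 0.01004649 1.07539473] [-0.81  0.56  0.44  1.82  0.33  0.99 -0.5 ]
tcp [0.608  0.1168 0.2559] shift [  4.7   0.5 120. ] rows 3.0
 rot [-0.03 -0.03 -0.46] | shift if rotated first [  4.8   0.5 120. ]
```

View pics/side10.png

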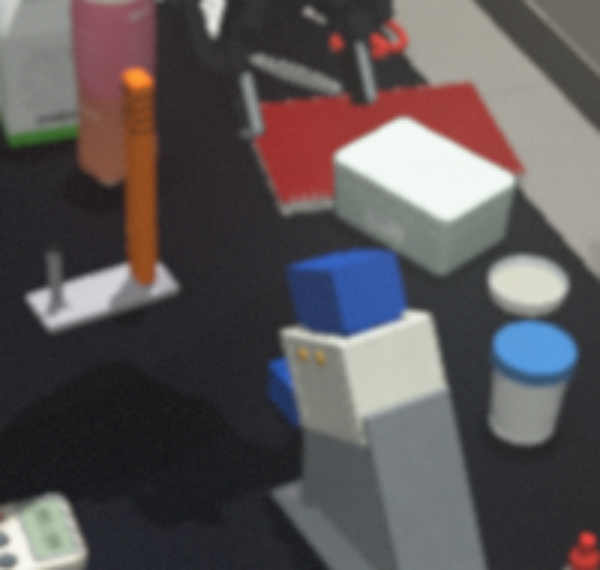

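View pics/top10.png

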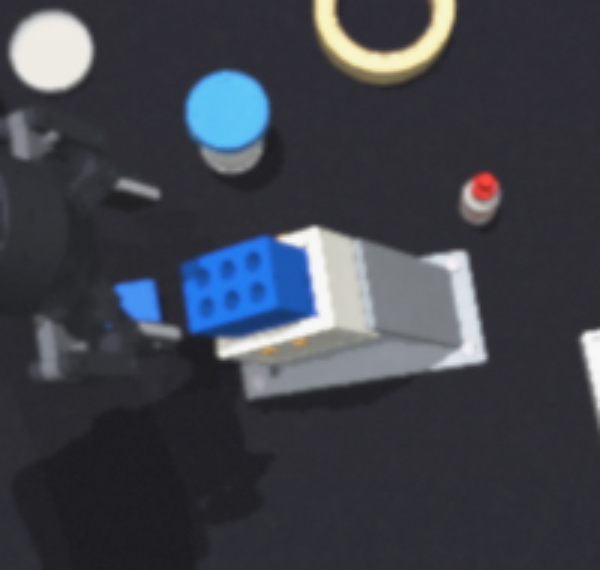

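Emit:
jog_arm(motion=[{"dp": [4.5, 0.5, 20], "rotation": [0, 0, -0.4], "claw": 70}, {"dp": [0, 0, 25], "rotation": [0, 0, 0], "claw": 70}, {"dp": [0, 0, 25], "rotation": [0, 0, 0], "claw": 70}, {"dp": [0, 0, 25], "rotation": [0, 0, 0], "claw": 70}, {"dp": [0, 0, 15], "rotation": [0, 0, 0], "claw": 70}, {"dp": [0, 0, 8], "rotation": [0, 0, 0], "claw": 70}, {"dp": [0, 0, 0], "rotation": [0, 0, 0], "claw": 70}, {"dp": [0, 0, 0], "rotation": [0, 0, 0], "claw": 70}])

```text
time_s: 18.97
tool_pos: [0.6173, 0.0664, 0.1522]
orientation: [0.196, 0.634, 0.729, -0.169]
force: [-0.5, 0.7, 0.7]
grip_width: 0.818
```

Run:
```python
from blk import *
s=state();print(s['time_s'],s['force'],np.round(s['qpos'],2))
go(O+.063*zw,Rwell())
for n in('side',):
    d=get_image(n);cv2.imwrite(f'pics/{n}11.png',cv2.resize(d['img'][110:300,230:430],None,fx=3,fy=3))
```

```text
18.9667 [-0.50091651  0.73070117  0.66941454] [-0.73  0.68  0.43  1.93  0.36  0.74 -0.52]
tcp [0.6173 0.0664 0.1522] shift [-2.7 -2.   4.6] rows 1.0
 rot [ 0.23 -0.04  0.17] | shift if rotated first [-2.7 -2.   4.6]
```

View pics/side11.png

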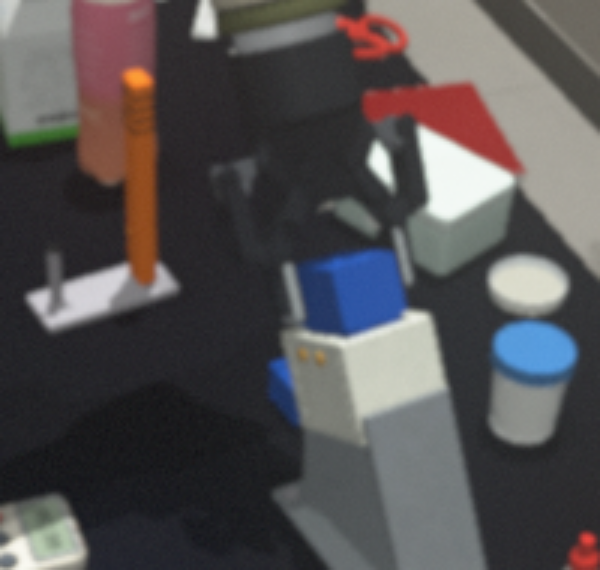

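Emit:
jog_arm(motion=[{"dp": [-2.5, -2, 3], "rotation": [0.2, 0, 0.1], "claw": 70}, {"dp": [0, 0, 0], "rotation": [0, 0, 0], "claw": 70}, {"dp": [0, 0, 0], "rotation": [0, 0, 0], "claw": 30}, {"dp": [0, 0, 0], "rotation": [0, 0, 0], "claw": 30}, {"dp": [0, 0, 0], "rotation": [0, 0, 0], "claw": 30}, {"dp": [0, 0, 0], "rotation": [0, 0, 0], "claw": 30}, {"dp": [0, 0, 0], "rotation": [0, 0, 0], "claw": 30}, {"dp": [0, 0, 0], "rotation": [0, 0, 0], "claw": 30}], force=70)

```text
time_s: 19.68
tool_pos: [0.6158, 0.0622, 0.1501]
orientation: [0.195, 0.635, 0.728, -0.17]
force: [3.5, 1.7, 4.5]
grip_width: 0.508
```

Run:
```python
from blk import *
s=state();print(s['time_s'],s['force'],s['grip_width'])
go(O+.063*zw,Rwell())
d=get_image('side');print(block(d))
```

```text
19.6833 [3.46839706 1.69530691 4.4511203 ] 0.5076803616132093
tcp [0.6158 0.0622 0.1501] shift [-0.3  0.   0.8] rows 1.0
 rot [ 0.03 -0.01  0.09] | shift if rotated first [-0.3  0.   0.8]
(639, array([0.0892, 0.1026, 0.1046, 0.1052]), array([ 0.0286, -0.0046,  0.0892]))
```

Emit:
jog_arm(motion=[{"dp": [0, 0, -4], "rotation": [0, 0, 0], "claw": 30}, {"dp": [0, 0, -5], "rotation": [0, 0, 0], "claw": 30}, {"dp": [0, 0, -6], "rotation": [0, 0, 0], "claw": 30}, {"dp": [0, 0, -8], "rotation": [0, 0, 0], "claw": 30}, {"dp": [0, 0, -10], "rotation": [0, 0, 0], "claw": 30}, {"dp": [0, 0, -15], "rotation": [0, 0, 0], "claw": 30}, {"dp": [0, 0, -20], "rotation": [0, 0, 0], "claw": 30}, {"dp": [0, 0, -25], "rotation": [0, 0, 0], "claw": 30}, {"dp": [0, 0, -20], "rotation": [0, 0, 0], "claw": 30}, {"dp": [0, 0, -10], "rotation": [0, 0, 0], "claw": 30}, {"dp": [0, 0, 0], "rotation": [0, 0, 0], "claw": 30}, {"dp": [0, 0, 0], "rotation": [0, 0, 0], "claw": 30}])

```text
time_s: 20.73
tool_pos: [0.6064, 0.1224, 0.256]
orientation: [0.194, 0.635, 0.728, -0.171]
force: [0.4, -0.5, -1.6]
grip_width: 0.506
```

Run:
```python
from blk import *
s=state();print(s['time_s'],s['force'],s['grip_width'],np.round(s['qpos'],2))
p=np.array(s['tool_pos'])-O;print(p@xw,p@yw,p@zw)
go([.5476,-.2485,.28],Rdown(9))
for n in('side','top'):
    d=get_image(n);print(block(d));cv2.imwrite(f'pics/{n}12.png',cv2.resize(d['img'][110:310,220:430],None,fx=2.8,fy=2.8))
```

```text
20.7333 [ 0.40405728 -0.48890578 -1.56059723] 0.5059436674396096 [-0.82  0.56  0.43  1.82  0.33  0.99 -0.5 ]
-0.00013343905128715416 -0.0013801062567864262 0.18593574754207604
tcp [0.6064 0.1224 0.256 ] shift [-323.2 -108.2  159.3] rows 8.0
 rot [-0.47 30.02 -1.19] | shift if rotated first [-357.1 -116.1  -24. ]
(850, array([0.1997, 0.2169, 0.2226, 0.2252]), array([ 0.0293, -0.0091,  0.1997]))
(1149, array([0.2178, 0.2249, 0.2257, 0.2265]), array([ 0.0252, -0.0029,  0.2178]))
```

View pics/side12.png

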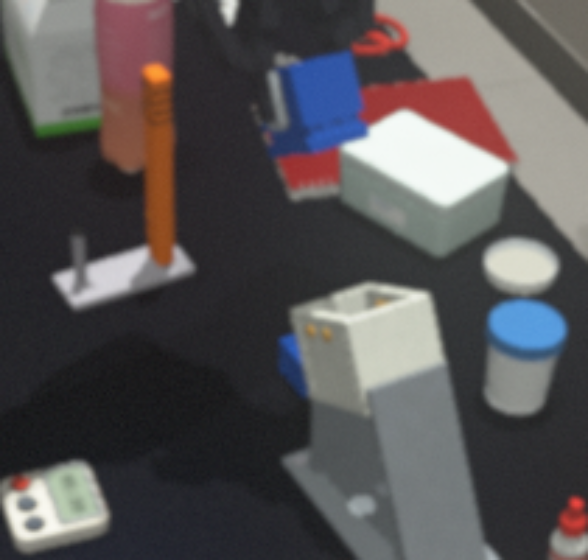

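View pics/top12.png

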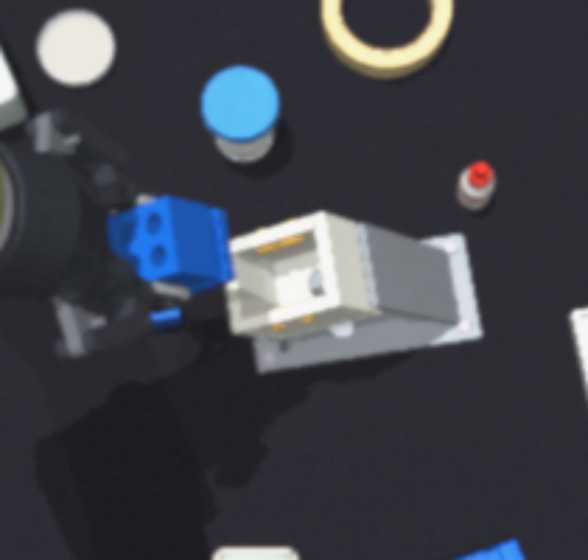

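Block is out (groove at its foot visible, well empty). Raise, untilt, carry over the tray.

Emit:
jog_arm(motion=[{"dp": [-10, 0, -17.3], "rotation": [0, 0, 0], "claw": 30}, {"dp": [-10, 0, -17.3], "rotation": [0, 0, 0], "claw": 30}, {"dp": [0, 0, 0], "rotation": [-0.09, 6, -0.24], "claw": 30}, {"dp": [0, 0, 0], "rotation": [-0.09, 6, -0.24], "claw": 30}, {"dp": [0, 0, 0], "rotation": [-0.09, 6, -0.24], "claw": 30}, {"dp": [0, 0, 0], "rotation": [-0.09, 6, -0.24], "claw": 30}, {"dp": [0, 0, 0], "rotation": [-0.09, 6, -0.24], "claw": 30}, {"dp": [-20, -6, 0], "rotation": [0, 0, 0], "claw": 30}, {"dp": [-33, -10, 0], "rotation": [0, 0, 0], "claw": 30}, {"dp": [-33, -10, 0], "rotation": [0, 0, 0], "claw": 30}, {"dp": [-33, -10, 0], "rotation": [0, 0, 0], "claw": 30}, {"dp": [-33, -11, 0], "rotation": [0, 0, 0], "claw": 30}, {"dp": [-33, -11, 0], "rotation": [0, 0, 0], "claw": 30}, {"dp": [-33, -11, 0], "rotation": [0, 0, 0], "claw": 30}, {"dp": [-33, -11, 0], "rotation": [0, 0, 0], "claw": 30}, {"dp": [-33, -11, 0], "rotation": [0, 0, 0], "claw": 30}, {"dp": [-33, -11, 0], "rotation": [0, 0, 0], "claw": 30}, {"dp": [-30, -11, 0], "rotation": [0, 0, 0], "claw": 30}, {"dp": [-10, -3, 0], "rotation": [0, 0, 0], "claw": 30}, {"dp": [0, 0, 0], "rotation": [0, 0, 0], "claw": 30}])

```text
time_s: 22.5
tool_pos: [0.546, -0.2526, 0.2952]
orientation: [-0.0, 0.652, 0.758, -0.001]
force: [1.1, 0.2, -1.8]
grip_width: 0.507
```

Run:
```python
from blk import *
s=state();print(s['time_s'],s['force'],s['grip_width'],np.round(s['qpos'],2))
go([.5476,-.2485,.022],Rdown(9))
for n in('side',):
    d=get_image(n);cv2.imwrite(f'pics/{n}13.png',d['img'])
```

```text
22.5 [ 1.1338119   0.17496911 -1.75466382] 0.5065502231544088 [ 0.13  0.39  0.29  1.83 -0.13  0.94  0.63]
tcp [ 0.546  -0.2526  0.2952] shift [  4.1   2.9 273.2] rows 7.0
 rot [-0.15  0.07 -0.38] | shift if rotated first [  3.8   2.2 273.2]
```

View pics/side13.png

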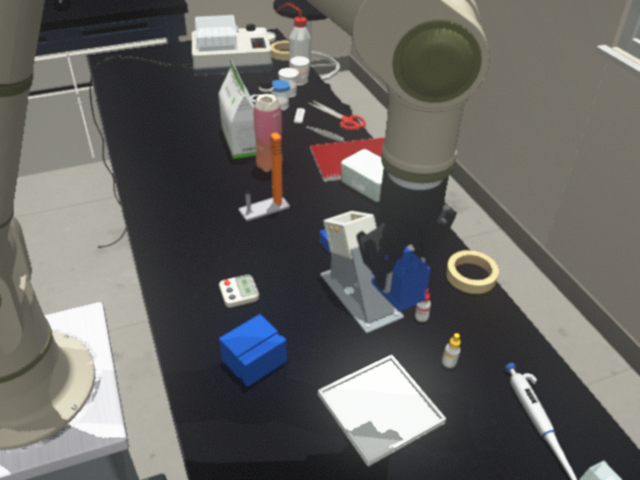

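Emit:
jog_arm(motion=[{"dp": [4, 2, 20], "rotation": [-0.15, 0, -0.3], "claw": 30}, {"dp": [0, 0, 35], "rotation": [0, 0, 0], "claw": 30}, {"dp": [0, 0, 35], "rotation": [0, 0, 0], "claw": 30}, {"dp": [0, 0, 35], "rotation": [0, 0, 0], "claw": 30}, {"dp": [0, 0, 35], "rotation": [0, 0, 0], "claw": 30}, {"dp": [0, 0, 35], "rotation": [0, 0, 0], "claw": 30}, {"dp": [0, 0, 28], "rotation": [0, 0, 0], "claw": 30}, {"dp": [0, 0, 15], "rotation": [0, 0, 0], "claw": 30}, {"dp": [0, 0, 7], "rotation": [0, 0, 0], "claw": 30}, {"dp": [0, 0, 0], "rotation": [0, 0, 0], "claw": 30}, {"dp": [0, 0, 0], "rotation": [0, 0, 0], "claw": 30}])

```text
time_s: 23.47
tool_pos: [0.5506, -0.2431, 0.0514]
orientation: [0.001, 0.647, 0.762, 0.001]
force: [0.5, 1.4, -0.8]
grip_width: 0.512
```

Run:
```python
from blk import *
s=state();print(s['time_s'],s['force'],s['grip_width'],np.round(s['qpos'],2))
go([.5476,-.2485,.0205],Rdown(9))
for n in('side',):
    d=get_image(n);cv2.imwrite(f'pics/{n}14.png',cv2.resize(d['img'][240:480,280:500],None,fx=2.4,fy=2.4))
```

```text
23.4667 [ 0.48453493  1.38762854 -0.79998812] 0.5124966980662469 [ 0.22  0.7   0.16  2.02 -0.25  0.43  0.73]
tcp [ 0.5506 -0.2431  0.0514] shift [-4.8 -3.9 30.9] rows 1.0
 rot [ 0.15 -0.01  0.35] | shift if rotated first [-4.8 -3.8 30.9]
```

View pics/side14.png

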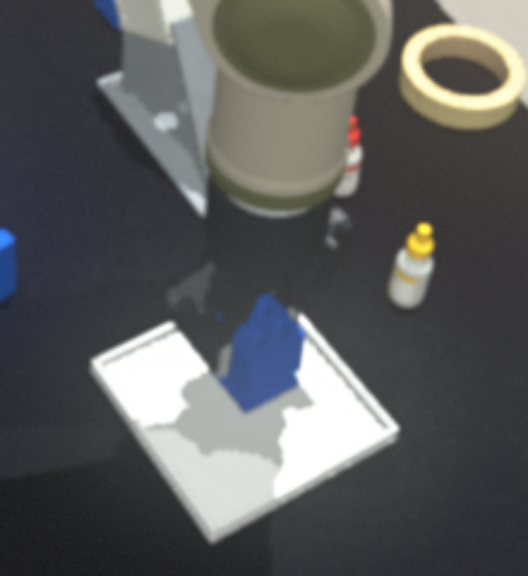

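Emit:
jog_arm(motion=[{"dp": [-4, -4, 8], "rotation": [0.1, 0, 0.3], "claw": 30}, {"dp": [0, 0, 8], "rotation": [0, 0, 0], "claw": 30}, {"dp": [0, 0, 5], "rotation": [0, 0, 0], "claw": 30}, {"dp": [0, 0, 3], "rotation": [0, 0, 0], "claw": 30}, {"dp": [0, 0, 2], "rotation": [0, 0, 0], "claw": 30}, {"dp": [0, 0, 1], "rotation": [0, 0, 0], "claw": 30}, {"dp": [0, 0, 0], "rotation": [0, 0, 0], "claw": 30}, {"dp": [0, 0, 0], "rotation": [0, 0, 0], "claw": 30}])

```text
time_s: 24.18
tool_pos: [0.5472, -0.2484, 0.0243]
orientation: [0.0, 0.649, 0.76, 0.0]
force: [0.9, 0.5, -1.4]
grip_width: 0.508
```

Emit:
jog_arm(motion=[{"dp": [0, 0, 1], "rotation": [0, 0, 0], "claw": 30}, {"dp": [0, 0, 1], "rotation": [0, 0, 0], "claw": 30}, {"dp": [0, 0, 0], "rotation": [0, 0, 0], "claw": 30}, {"dp": [0, 0, 0], "rotation": [0, 0, 0], "claw": 30}])

```text
time_s: 24.52
tool_pos: [0.5472, -0.2484, 0.0223]
orientation: [0.001, 0.649, 0.76, 0.0]
force: [0.0, -0.5, -0.7]
grip_width: 0.509
```

Emit:
jog_arm(motion=[{"dp": [0, 0, 0.8], "rotation": [0, 0, 0], "claw": 30}, {"dp": [0, 0, 0.8], "rotation": [0, 0, 0], "claw": 30}, {"dp": [0, 0, 0], "rotation": [0, 0, 0], "claw": 30}, {"dp": [0, 0, 0], "rotation": [0, 0, 0], "claw": 30}])

```text
time_s: 24.85
tool_pos: [0.5472, -0.2486, 0.0219]
orientation: [0.001, 0.649, 0.76, 0.001]
force: [-2.7, 0.6, 14.1]
grip_width: 0.51
```

Emit:
jog_arm(motion=[{"dp": [0, 0, -0.8], "rotation": [0, 0, 0], "claw": 30}, {"dp": [0, 0, 0], "rotation": [0, 0, 0], "claw": 30}, {"dp": [0, 0, 0], "rotation": [0, 0, 0], "claw": 48}, {"dp": [0, 0, 0], "rotation": [0, 0, 0], "claw": 60}, {"dp": [0, 0, 0], "rotation": [0, 0, 0], "claw": 70}, {"dp": [0, 0, 0], "rotation": [0, 0, 0], "claw": 70}, {"dp": [0, 0, 0], "rotation": [0, 0, 0], "claw": 70}, {"dp": [0, 0, -15], "rotation": [0, 0, 0], "claw": 70}, {"dp": [0, 0, -30], "rotation": [0, 0, 0], "claw": 70}, {"dp": [0, 0, -35], "rotation": [0, 0, 0], "claw": 70}, {"dp": [0, 0, -35], "rotation": [0, 0, 0], "claw": 70}, {"dp": [0, 0, -35], "rotation": [0, 0, 0], "claw": 70}, {"dp": [0, 0, -35], "rotation": [0, 0, 0], "claw": 70}, {"dp": [0, 0, 0], "rotation": [0, 0, 0], "claw": 70}, {"dp": [0, 0, 0], "rotation": [0, 0, 0], "claw": 70}])

```text
time_s: 26.1
tool_pos: [0.5479, -0.2487, 0.2086]
orientation: [0.002, 0.649, 0.76, 0.001]
force: [0.1, 0.5, 0.1]
grip_width: 0.821
```

Run:
```python
from blk import *
s=state();print(s['time_s'],s['force'],s['grip_width'])
for n in('side','top'):
    d=get_image(n);cv2.imwrite(f'pics/{n}15.png',d['img'])
    W=cloud(d);hsv=cv2.cvtColor(d['img'],cv2.COLOR_BGR2HSV)
    m=(hsv[...,0]>100)&(hsv[...,0]<130)&(hsv[...,1]>120)&(np.abs(W[...,0]-.5476)<.07)&(np.abs(W[...,1]+.2485)<.07)&(W[...,2]>.052)
    Q=W[m];c=np.median(Q,0) if len(Q) else None;print(n,len(Q),c)
    if len(Q)>20:print(np.linalg.svd(Q-Q.mean(0))[2][2],Q.min(0),Q.max(0))
```

```text
26.1 [0.09838972 0.54917295 0.13155404] 0.8213470199261499
side 851 [ 0.54307173 -0.25133083  0.05966313]
[ 0.00454197  0.00607969 -0.9999712 ] [ 0.5190801  -0.28427162  0.05217824] [ 0.56780959 -0.21651927  0.06472075]
top 541 [ 0.54510761 -0.24438674  0.05908853]
[-0.01784469  0.00437045  0.99983122] [ 0.52024942 -0.28046155  0.05204346] [ 0.56844707 -0.2132142   0.06410246]
```

View pics/side15.png

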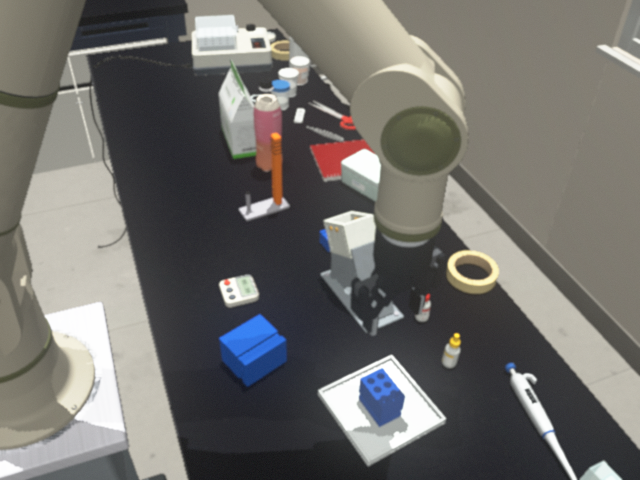

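View pics/top15.png

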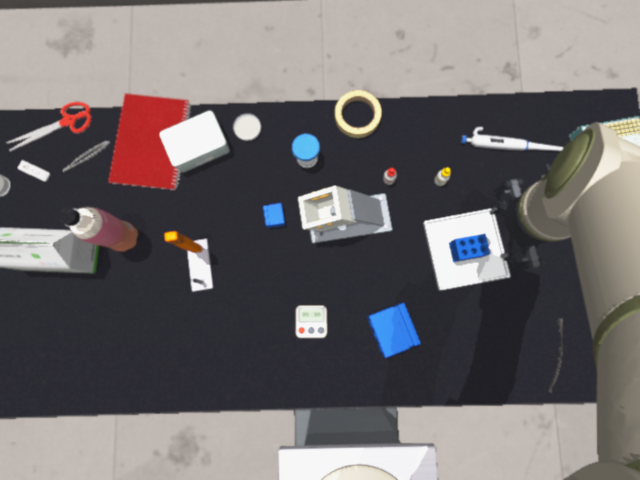

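The block stands upright and centred in the tray at (381,396) in the side view, top at 60 mm. The tool is upright at (265,205), and the cup, bottles and timer are where they started.

```bash
python3 -c "
from h import *
print(finish_job())"
```

```text
the job is handed in; nothing more can be done
None
```

The job is done and handed in at about 26 s of the 64 s allowed; no verdict was reported.

**What I did:**
1. I gripped the ejector by its handle, brought the pin in under the well from the far side, and pushed the block up about 42 mm along the well's axis. It stayed up once the pin was withdrawn.
2. I stood the tool upright on the bench near (0.56, 0.33), away from the stand and the tray, and let go.
3. I pulled the block out along the well's axis, turned it upright, set it down in the tray and released it.

**Last checks:**
- **Block:** it is about 5 mm or less from the tray's centre. Its top is at 59 to 60 mm, as expected for standing on the tray floor, and its tilt is about 1 degree or less.
- **Tool:** it looks upright in both views, but I did not measure its tilt after release.
- **Bystanders:** the cup, bottles and timer show no visible movement in the pictures.

**What did not match:**
- **Block height after the click:** it stood about 38 to 40 mm out of the well, not the 32 to 36 mm described. I pushed slightly past the click, and it held there.
- **Push force:** the wrist force while pushing rose by only about 2 to 3 N, less than the 7 to 13 N given for pushing past the click. I confirmed the click by the block staying up, not by force.
- **Setting the block down:** the wrist read a brief 14 N as the block touched the tray floor. I backed off 0.8 mm before opening the fingers.

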